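# Bin the green glass pebbles through the diverter chute

### The arm

A 6-joint arm with a two-finger parallel gripper is mounted at the origin on a cart in front of the work surface, level with it; the furniture and walls round the work are solid. World frame = base frame: x ahead of the robot, y to its left, z up, the work surface at z = 0. Lengths are in m, angles in degrees, forces in N, time in s.
With the tool pointing down it reaches from about 0.3 to 0.875 m from the base axis. Payload 6.4 kg.
Tool frame: the origin (TCP) lies where the fingers leave the gripper's body, on its centre line; the fingertips stand 73 mm ahead of it and the grasp point (between the pads) lies 54 mm ahead of it; y points along the fingers, z is the direction in which the jaws open and shut, and the axes are right-handed (so a half turn about y gives the same grasp; the last joint's range is limited). The gripper opens to 85 mm and grips with 20 to 120 N. Pads are 22 mm wide; open, the fingers measure 114 mm over their backs; the gripper's body (76 mm by 85 mm) begins 54 mm behind the grasp point. The pads swing forward as they close: fully open they stand 13 mm farther back than shut.
Start: joints at [-85.044, 10.359, 92.074, -0, 77.567, -11.82], TCP at [0.166, -0.551, 0.304] pointing down, gripper open.
Joint ranges: [-171.53, 171.53], [-51.25, 118.39], [17.06, 147.69], [-65.23, 245.23], [0, 150.52], [-178.68, 178.68]. Speed limits (degrees/s): [147.25, 147.25, 172.46, 180, 180, 180].

### API

Orientations are given as [roll, pitch, yaw] about the fixed x, y, z axes, in that order (R = Rz(yaw) Ry(pitch) Rx(roll)).
In Python, from cell import r gives the robot as it stands.
- The arm moves only by the shell command python3 -m jog 'ROWS' [FORCE]. ROWS is JSON, a list that holds one entry, the list of rows, each a list of 5 numbers: the opening, from -1 (shut) to 1 (fully open), then the shift along the tool's x, y, z in mm, then the turn about the tool's y in rad. A call has 1 to 20 rows; each row is the pose to reach, as a shift and turn from the pose commanded when the call began, along the tool's axes at that moment; what a row does not reach only later rows make up. A row lasts 1/10 s, in which the tool goes at most 50 mm and 8.59 degrees, less where a joint would pass 70% of its speed; a pose out of reach is approached as far as the arm can. A call with a gripper value outside its range is refused whole. The fingers move at their own pace and stop on an object; FORCE is the grip in N (left out, the last holds). Time passes only in rows, so rows that repeat a pose let the fingers close. It gives the time, the measured TCP pose, the force and the opening at its end, in the units of the state.
- r.get_state(): the state, without advancing time (a new reading comes with each control period).
- r.camera(name): name is "side" or "top" or "wrist"; returns a dict with "color" (480x640x3 uint8, blue, green, red), "mtx" (3x3 intrinsics, pixels), "rvec" (rotation vector, rad) and "tvec" (3), from world to camera coordinates, as OpenCV has them. Camera axes: x right, y down, z forward; pixel columns grow to the right and rows downward; lengths in m; the calibration is good to about 2 mm. A picture is of the moment at which its call begins. There is no depth.
- r.job_done(): hands the job in, once; it reports no verdict.
Trained networks look in a picture, given as the dict that the camera call returned (one of the last four; its "shot" number tells which), for a name from the list of things; names that differ only in an ending like _2 or _b are one class to them, and where a whole thing is asked for, a point or a joint stands for the part that bears it (a point fixed in the world has none). Each returns a list of dicts, best first, with "confidence" (0 to 1); they miss things now and then, are a little off and sometimes report something else, mostly with a low value. They report only what shows in the picture. A call takes as long as a camera call. They do not tell look-alikes from the thing itself.
- r.regions_of(name, picture): "pixels" (480x640 bool, what is visible of it) and "rect" ([centre column, centre row, width, height] in pixels, round what is visible of it).
- r.spot_point(name, picture): "position" ([column, row] in pixels: a listed point, or the origin of a listed thing).
The state is a dict: "clock": time; "qpos": joint angles; "joint_velocities": joint speeds; "joint_torque": joint torques, N m; "tool_pos": TCP position; "tcp_rot": TCP orientation; "contact_force": force on the tool from outside, world axes, zero at the start; "ft_torque": the same for the moment, N m; "finger_gap": finger opening in m.
Only numpy, scipy, OpenCV 4.12 (cv2) and the standard library are available. Lean on these libraries where they do the work, as an engineer would, in place of code of your own. Each camera call takes 0.05 s, during which the arm holds its last target.

### The job

Put away the seven green glass pebbles: throw the diverter's black-knobbed lever fully over so that the chute feeds the green bin, then pour them all out of the steel cup into the hopper, so that every one ends up in the green bin. Then stand the empty cup upright on the bench, and do not shift the glass bottle, the oil bottle or the solder reel.

Things in the scene. Friction and masses are not known exactly. Their poses are not given: they have to be found in the camera images.
- diverter: two-way chute screwed to the bench: grey sheet-metal casing 226 mm wide (its y) and 86 mm deep (its x) with a clear front, square steel hopper on top, one outlet at each end over a bin. Origin on the bench under its middle; +x points away from the lever side (its front looks to -x), +y to the left seen from the front, z up. Nothing of it but the lever moves. Casing spans z 59 to 187 mm, the hopper 186 to 235 mm
- hopper_mouth (a point): centre of the hopper's open mouth, 235 mm above the bench; the mouth measures 120 mm along the diverter's x and 132 mm along its y, and narrows to a throat of 80 x 50 mm
- diverter_lever (a joint): angle of the lever in rad: 0 upright (starts near there), +0.50 leaning fully to the diverter's left (+y), -0.50 fully to its right; stays where it is left; about 1 N at the knob moves it. The flap inside the throat stands on the same shaft, parallel to the lever, and shuts off the side it leans to: lever over to the left = pieces run out on the right (-y), lever over to the right = pieces run out on the left (+y); near upright they run out on both
- lever_knob (a point): centre of the lever's black ball knob, 26 mm across, in front of the chute's clear window; the lever's shaft lies along the diverter's x, 127 mm above the bench, and the knob is 85 mm from the shaft and 86 mm in front of the diverter's middle, so it swings in an upright plane along the diverter's y and stands 212 mm high when upright. A bare 8 mm steel arm runs from the shaft to the knob
- bin_green: green open bin, 145 mm (x) by 90 mm (y), 55 mm high, walls 3 mm, floor 4 mm, fixed under one outlet, a green sample pebble on its front; origin at the centre of its underside. It stands 81 mm to the left or to the right of the diverter's middle
- bin_red: red bin of the same size under the other outlet, a pink sample pebble on its front; must get none
- cup: flared round steel cup, rim 126 mm across and 46 mm high, foot 80 mm across, walls about 2 mm and sloping 25 degrees out, 0.12 kg; origin at the centre of its underside, z up through the mouth, handle towards its -x. It holds the seven pebbles
- cup_grip (a point): middle of the cup's round wooden handle: 16 mm thick, 72 mm long, level, lying along the cup's x with its axis 68 mm above the cup's underside; this point is 117 mm from the cup's axis. Axes as the cup's
- cup_base (a point): centre of the cup's underside
- pebble_1: green glass pebble, round and flattened, 24 mm across, 14 mm thick, 12 g; starts in the cup; origin at its centre
- pebble_2: green glass pebble, round and flattened, 24 mm across, 14 mm thick, 12 g; starts in the cup; origin at its centre
- pebble_3: green glass pebble, round and flattened, 24 mm across, 14 mm thick, 12 g; starts in the cup; origin at its centre
- pebble_4: green glass pebble, round and flattened, 24 mm across, 14 mm thick, 12 g; starts in the cup; origin at its centre
- pebble_5: green glass pebble, round and flattened, 24 mm across, 14 mm thick, 12 g; starts in the cup; origin at its centre
- pebble_6: green glass pebble, round and flattened, 24 mm across, 14 mm thick, 12 g; starts in the cup; origin at its centre
- pebble_7: green glass pebble, round and flattened, 24 mm across, 14 mm thick, 12 g; starts in the cup; origin at its centre
- glass_bottle: bystander: empty clear glass bottle, 72 mm wide, 140 mm tall, with a green rubber band; origin under its middle
- oil_bottle: bystander: small cream plastic bottle with a red cap, 35 mm wide, 73 mm tall; origin under its middle
- solder_spool: bystander: reel of solder, 62 mm wide, 46 mm tall; origin on its underside
Not all that is in view belongs to the job. Of the things that look like the bin_green, the larger one is meant.

How it is judged (in metres and radians):
On the way, in this order (a step that is already met when the one before it is completed fails the run):
1. the lever is thrown fully over (at least 0.4 rad from upright) so that the flap feeds the green bin's side (((y of bin_green in the frame of diverter above 0 m and value of joint diverter_lever below -0.4 rad) or (y of bin_green in the frame of diverter below 0 m and value of joint diverter_lever above 0.4 rad))), for 0.2 s.
2. the cup is tipped on its side over the hopper (angle between cup's own z axis and vertical above 1.2 rad and horizontal distance between cup and hopper_mouth below 0.16 m and height (world z) of cup above 0.235 m and ((y of bin_green in the frame of diverter above 0 m and value of joint diverter_lever below -0.4 rad) or (y of bin_green in the frame of diverter below 0 m and value of joint diverter_lever above 0.4 rad))), for 0.2 s.
At the end, for the whole second after the job is handed in: all seven pebbles lie at rest inside the green bin; the cup stands upright (within 0.1 rad) at rest on the bench; the lever is still over to the side that feeds the green bin (at least 0.4 rad from upright) (x of pebble_1 in the frame of bin_green between -0.073 and 0.073 m and y of pebble_1 in the frame of bin_green between -0.045 and 0.045 m and z of pebble_1 in the frame of bin_green between -0.005 and 0.05 m and linear speed of each of pebble_1, pebble_2, pebble_3, pebble_4, pebble_5, pebble_6, pebble_7 below 0.05 m/s and x of pebble_2 in the frame of bin_green between -0.073 and 0.073 m and y of pebble_2 in the frame of bin_green between -0.045 and 0.045 m and z of pebble_2 in the frame of bin_green between -0.005 and 0.05 m and x of pebble_3 in the frame of bin_green between -0.073 and 0.073 m and y of pebble_3 in the frame of bin_green between -0.045 and 0.045 m and z of pebble_3 in the frame of bin_green between -0.005 and 0.05 m and x of pebble_4 in the frame of bin_green between -0.073 and 0.073 m and y of pebble_4 in the frame of bin_green between -0.045 and 0.045 m and z of pebble_4 in the frame of bin_green between -0.005 and 0.05 m and x of pebble_5 in the frame of bin_green between -0.073 and 0.073 m and y of pebble_5 in the frame of bin_green between -0.045 and 0.045 m and z of pebble_5 in the frame of bin_green between -0.005 and 0.05 m and x of pebble_6 in the frame of bin_green between -0.073 and 0.073 m and y of pebble_6 in the frame of bin_green between -0.045 and 0.045 m and z of pebble_6 in the frame of bin_green between -0.005 and 0.05 m and x of pebble_7 in the frame of bin_green between -0.073 and 0.073 m and y of pebble_7 in the frame of bin_green between -0.045 and 0.045 m and z of pebble_7 in the frame of bin_green between -0.005 and 0.05 m and angle between cup's own z axis and vertical below 0.1 rad and height (world z) of cup_base between -0.008 and 0.008 m and linear speed of cup below 0.03 m/s and ((y of bin_green in the frame of diverter above 0 m and value of joint diverter_lever below -0.4 rad) or (y of bin_green in the frame of diverter below 0 m and value of joint diverter_lever above 0.4 rad))); the robot touches nothing.
It fails at once if glass bottle shifted by more than 25 mm (distance of glass_bottle from where it was at the start of the episode above 0.025 m).
It fails at once if oil bottle shifted by more than 25 mm (distance of oil_bottle from where it was at the start of the episode above 0.025 m).
It fails at once if solder spool shifted by more than 25 mm (distance of solder_spool from where it was at the start of the episode above 0.025 m).
It also fails if it takes over 61 s, if anything falls off the work surface, if the arm or the gripper's body presses on something with over 40 N, if the wrist force passes 120 N, or if a joint passes its speed limit or range.

## Working session

There is one attempt and no reset: what is moved stays moved. The work goes in short steps, Python scripts to look and compute and a shell command to move; the robot and the scene stay as the last step left them, time stands still between calls to the robot, and variables do not carry over. Pictures are saved under pics/ and viewed, and the job is handed in when it is done.

```bash
ls; mkdir -p pics; cat > h.py <<'E'
import numpy as np, cv2
from cell import r
from scipy.spatial.transform import Rotation as R
def save(c,n): cv2.imwrite(f'pics/{n}.png',c['color'])
def ray(c,uv):
    Rm=cv2.Rodrigues(np.array(c['rvec'],float))[0]; t=np.array(c['tvec'],float).ravel()
    o=-Rm.T@t; p=cv2.undistortPoints(np.array([[uv]],float),np.array(c['mtx'],float),None)[0,0]
    d=Rm.T@np.array([p[0],p[1],1]); return o,d/np.linalg.norm(d)
def atz(c,uv,z):
    o,d=ray(c,uv); return o+d*(z-o[2])/d[2]
def tri(L):
    A=np.zeros((3,3));b=np.zeros(3)
    for c,uv in L:
        o,d=ray(c,uv);P=np.eye(3)-np.outer(d,d);A+=P;b+=P@o
    x=np.linalg.solve(A,b)
    e=[np.linalg.norm((np.eye(3)-np.outer(ray(c,uv)[1],ray(c,uv)[1]))@(x-ray(c,uv)[0])) for c,uv in L]
    return x,e
def proj(c,p): return cv2.projectPoints(np.array([p],float),np.array(c['rvec'],float),np.array(c['tvec'],float),np.array(c['mtx'],float),None)[0].ravel()
E
python3 - <<'E'
from h import *
s=r.get_state();print(s)
C={n:r.camera(n) for n in('side','top','wrist')}
for n in C: save(C[n],n+'0')
for name in ['diverter','hopper_mouth','lever_knob','bin_green','bin_red','cup','cup_grip','cup_base','pebble_1','glass_bottle','oil_bottle','solder_spool']:
    for n in C:
        try: print(name,n,[(np.round(q['position']).tolist(),round(q['confidence'],2)) for q in r.spot_point(name,C[n])][:7])
        except Exception as e: print(name,n,e)
E
```

```text
pics
{'clock': 0.0, 'qpos': array([-8.50417703e+01,  1.04012903e+01,  9.21328045e+01,  6.98397588e-04,
        7.75681272e+01, -1.18213271e+01]), 'joint_velocities': array([-0.00150028, -0.07414482, -0.03511495, -0.08046239, -0.08932178,
        0.0106004 ]), 'joint_torque': array([ 9.23700900e-04, -4.44865179e+01, -3.51333904e+01, -2.13350595e-04,
        9.09615046e-03,  1.53629122e-05]), 'tool_pos': array([ 0.16596628, -0.55007046,  0.30298028]), 'tcp_rot': array([-9.00999144e+01,  2.16085394e-02, -1.63220613e+02]), 'contact_force': array([ 0.34602702,  0.00775338, -0.35964568]), 'ft_torque': array([-0.05113695,  0.00585946,  0.01193351]), 'finger_gap': 0.0849294132264906}
diverter side [([333.0, 287.0], 0.94)]
diverter top [([339.0, 251.0], 0.84)]
diverter wrist []
hopper_mouth side [([332.0, 212.0], 0.78), ([284.0, 316.0], 0.72)]
hopper_mouth top [([340.0, 240.0], 0.84), ([232.0, 250.0], 0.49)]
hopper_mouth wrist []
lever_knob side [([360.0, 221.0], 0.63)]
lever_knob top [([349.0, 272.0], 0.77), ([245.0, 249.0], 0.42)]
lever_knob wrist []
bin_green side [([396.0, 294.0], 0.77), 
[... 393 characters left out ...]
], 0.5)]
cup_grip wrist []
cup_base side [([276.0, 323.0], 0.56), ([218.0, 360.0], 0.48), ([361.0, 220.0], 0.43)]
cup_base top [([236.0, 244.0], 0.94)]
cup_base wrist []
pebble_1 side [([278.0, 319.0], 0.54), ([286.0, 319.0], 0.38)]
pebble_1 top [([232.0, 253.0], 0.62), ([233.0, 236.0], 0.6), ([238.0, 243.0], 0.57), ([239.0, 253.0], 0.53), ([244.0, 246.0], 0.53), ([245.0, 241.0], 0.48)]
pebble_1 wrist []
glass_bottle side [([406.0, 262.0], 0.59)]
glass_bottle top [([433.0, 306.0], 0.83)]
glass_bottle wrist []
oil_bottle side [([218.0, 358.0], 0.62)]
oil_bottle top [([161.0, 231.0], 0.75)]
oil_bottle wrist []
solder_spool side []
solder_spool top [([324.0, 171.0], 0.76)]
solder_spool wrist []
```

View pics/side0.png

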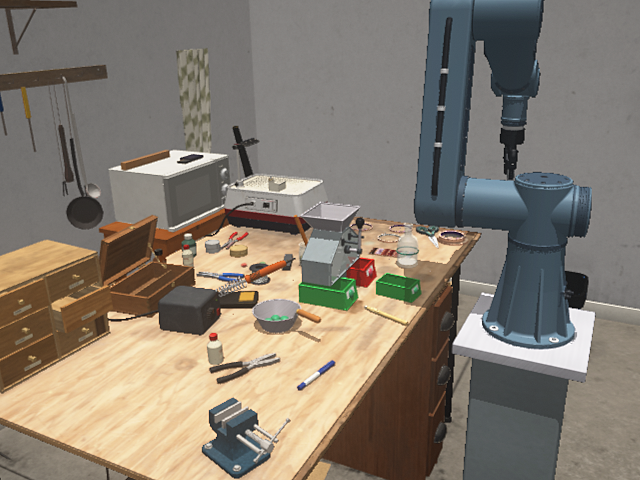

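View pics/top0.png

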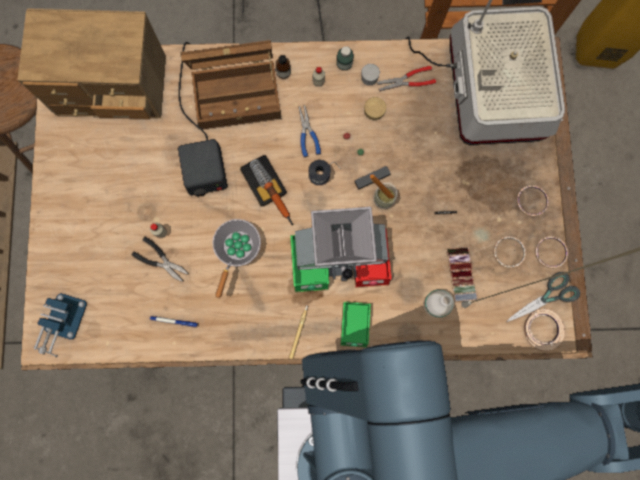

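```bash
python3 - <<'E'
from h import *
for n in('side','top'):
    c=r.camera(n); o,d=ray(c,(320,240)); print(n,o.round(3),d.round(3),c['mtx'])
    im=c['color'][150:400,130:480]; cv2.imwrite(f'pics/{n}0z.png',cv2.resize(im,None,fx=2.25,fy=2.25,interpolation=cv2.INTER_CUBIC))
    import pickle; pickle.dump(c,open(f'{n}0.pkl','wb'))
E
```

```text
side [-0.148  1.431  0.739] [ 0.428 -0.836 -0.344] [[595.63870893   0.         316.16571479]
 [  0.         595.63870893 240.19883342]
 [  0.           0.           1.        ]]
top [0.282 0.069 1.604] [ 0.189 -0.021 -0.982] [[602.09777157   0.         309.79421212]
 [  0.         602.09777157 246.1591648 ]
 [  0.           0.           1.        ]]
```

View zoomed.

View pics/side0z.png

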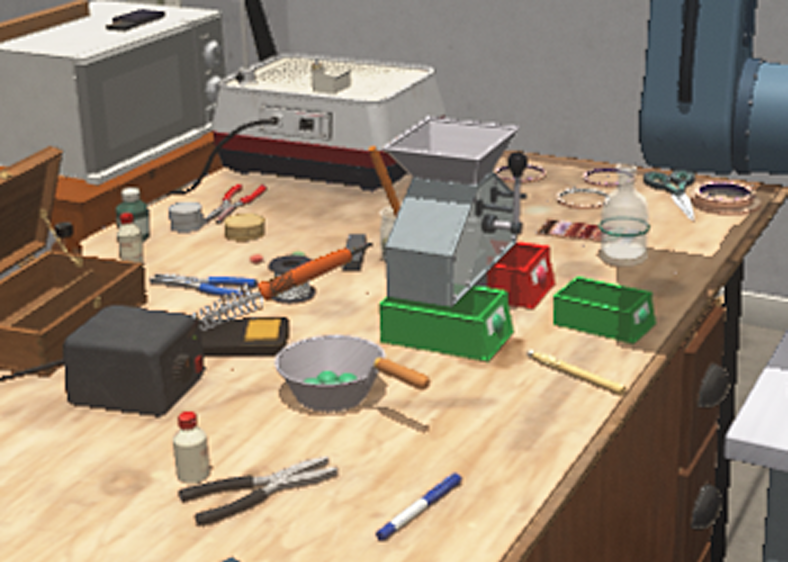

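View pics/top0z.png

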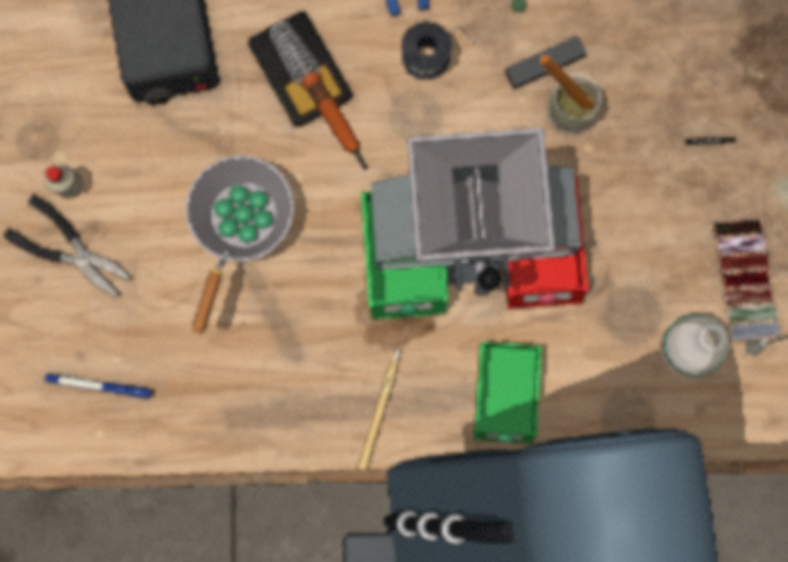

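```bash
python3 - <<'E'
from h import *
import pickle
S=pickle.load(open('side0.pkl','rb'));T=pickle.load(open('top0.pkl','rb'))
for n,a,b,z in [('hopper',(332,212),(340,240),.235),('knob',(360,221),(349,272),.212),('cup',(277,324),(238,242),0),('base',(276,323),(236,244),0),('grip',(306,314),(220,285),.068),('div',(333,287),(339,251),0),('bing',(328,296),(312,266),0),('binr',(348,279),(367,256),0),('bottle',(406,262),(433,306),0),('oil',(218,358),(161,231),0)]:
    x,e=tri([(S,a),(T,b)]); print(n,x.round(3),np.round(e,3),'side',atz(S,a,z).round(3),'top',atz(T,b,z).round(3))
E
```

```text
hopper [ 0.545 -0.005  0.237] [0.002 0.002] side [ 0.55  -0.011  0.235] top [ 0.544 -0.006  0.235]
knob [ 0.471 -0.026  0.214] [0. 0.] side [ 0.473 -0.032  0.212] top [ 0.472 -0.026  0.212]
cup [0.587 0.256 0.003] [0.002 0.002] side [0.587 0.251 0.   ] top [0.59  0.258 0.   ]
base [0.583 0.262 0.009] [0. 0.] side [0.593 0.247 0.   ] top [0.584 0.263 0.   ]
grip [0.469 0.297 0.075] [0.005 0.005] side [0.481 0.286 0.068] top [0.466 0.296 0.068]
div [ 0.556 -0.016  0.   ] [0.003 0.003] side [ 0.553 -0.018  0.   ] top [ 0.559 -0.015  0.   ]
bing [0.524 0.061 0.01 ] [0.007 0.007] side [0.54  0.044 0.   ] top [0.519 0.059 0.   ]
binr [ 0.541 -0.092 -0.001] [0.003 0.003] side [ 0.537 -0.089  0.   ] top [ 0.543 -0.091  0.   ]
bottle [ 0.406 -0.256  0.015] [0.003 0.003] side [ 0.421 -0.29   0.   ] top [ 0.404 -0.26   0.   ]
oil [0.622 0.464 0.007] [0.001 0.001] side [0.628 0.455 0.   ] top [0.625 0.467 0.   ]
```

```bash
python3 - <<'E'
from h import *
import pickle
S=pickle.load(open('side0.pkl','rb'));T=pickle.load(open('top0.pkl','rb'))
f=lambda u,v:(u/2.25+130,v/2.25+150)
P=np.array([atz(T,f(*q),.235) for q in[(411,137),(543,130),(552,249),(417,258)]])
print(P.round(3),P.mean(0)); 
for i in range(4): print(np.linalg.norm(P[i]-P[i-1]),np.degrees(np.arctan2(*(P[i]-P[i-1])[1::-1])))
# cup rim
R4=[atz(T,f(*q),.046)[:2] for q in[(188,208),(241,156),(296,208),(241,261)]]
print(np.round(R4,3),np.mean(R4,0))
print('handle far/near',atz(T,f(200,329),.068),atz(T,f(214,267),.068), atz(T,f(224,258),.06))
print('knob',atz(T,f(488,276),.212))
E
python3 - <<'E'
import sys; sys.path.insert(0,'.')
from h import *
T=r.camera('top')
c=r.regions_of('cup',T)[0]; print(c['rect'],c['confidence'])
m=c['pixels'].astype(np.uint8)
# circle part: erode handle
k=cv2.morphologyEx(m,cv2.MORPH_OPEN,np.ones((13,13),np.uint8))
cnt=max(cv2.findContours(k,0,1)[0],key=len); e=cv2.fitEllipse(cnt); print(e, atz(T,e[0],.046).round(4))
h=((m>0)&(cv2.dilate(k,np.ones((5,5)))==0)); n,l,st,ce=cv2.connectedComponentsWithStats(h.astype(np.uint8)); print(st,ce)
i=1+np.argmax(st[1:,4]); v,u=np.where(l==i); Q=np.array([atz(T,(a,b),.068)[:2] for a,b in zip(u,v)]); mu=Q.mean(0); w,V=np.linalg.eigh(np.cov((Q-mu).T)); print(mu,V[:,1],np.degrees(np.arctan2(V[1,1],V[0,1])),np.ptp((Q-mu)@V[:,1]))
E
```

```text
[[ 0.614  0.055  0.235]
 [ 0.619 -0.082  0.235]
 [ 0.493 -0.086  0.235]
 [ 0.487  0.052  0.235]] [ 0.55347334 -0.01500239  0.235     ]
0.12713284925888066 1.3542403124246214
0.13738450659917886 -88.2515862096378
0.1253425173569591 -178.19892193194593
0.13838587973027308 92.48846015061532
[[0.581 0.317]
 [0.642 0.254]
 [0.578 0.19 ]
 [0.517 0.255]] [0.57973003 0.25394729]
handle far/near [0.43688205 0.29875242 0.068     ] [0.50759828 0.28296231 0.068     ] [0.51897267 0.27257189 0.06      ]
knob [ 0.4702311  -0.02095582  0.212     ]
[236.8, 259.9, 50.2, 80.1] 0.85
((237.5, 226.0), (14.169438362121582, 15.50826644897461), 90.0) [0.6241 0.2534 0.046 ]
[[     0      0    640    480 305939]
 [   212    221     48     77   1261]] [[319.85740621 239.45106704]
 [232.78747026 251.37192704]]
[0.55259398 0.26310368] [-0.9107884   0.41287345] 155.6145310797729 0.20905124951553936
```

```bash
cat >> h.py <<'E'
def go(p,yaw):
    "rows for TCP target p, yaw deg"
    s=r.get_state(); M=R.from_euler('xyz',s['tcp_rot'],degrees=True)
    d=M.inv().apply(np.array(p)-s['tool_pos'])*1000
    y0=s['tcp_rot'][2]; t=-((yaw-y0+180)%360-180)
    print('at',s['tool_pos'].round(4),s['tcp_rot'].round(2),'clock',s['clock'],'-> row',d.round(1),np.radians(t).round(4))
E
python3 -c "
from h import *
go((.459,.045,.36),-178.2)"
```

```text
at [ 0.166  -0.5505  0.3039] [ -90.     -0.   -163.22] clock 2.15 -> row [-452.4  -56.1 -485.6] 0.2614
```

```bash
python3 -m jog '[[[-1,-60,-56,-65,0.04],[-1,-150,-56,-161,0.1],[-1,-300,-56,-322,0.2],[-1,-452,-56,-486,0.26],[-1,-452,-56,-486,0.26],[-1,-452,-56,-486,0.26],[-1,-452,-56,-486,0.26],[-1,-452,-56,-486,0.26],[-1,-452,-56,-486,0.26],[-1,-452,-56,-486,0.26],[-1,-452,-56,-486,0.26],[-1,-452,-56,-486,0.26],[-1,-452,-56,-486,0.26],[-1,-452,-56,-486,0.26],[-1,-452,-56,-486,0.26],[-1,-452,-56,-486,0.26],[-1,-452,-56,-486,0.26]]]' 
python3 -c "
from h import *
go((.459,.045,.264),-178.2)
c=r.camera('wrist');save(c,'w1')
c=r.camera('top');cv2.imwrite('pics/t1.png',cv2.resize(c['color'][180:330,270:430],None,fx=4,fy=4))
"
```

```text
clock: 3.85
tool_pos: [0.4581, 0.0444, 0.3598]
tcp_rot: [-90.0, -0.0, -178.2]
contact_force: [0.6, -0.9, 0.2]
finger_gap: -0.0001
at [0.4581 0.0444 0.3598] [-8.9980e+01 -2.0000e-02 -1.7818e+02] clock 3.85 -> row [-0.9 95.8 -0.6] 0.0004
```

View pics/w1.png

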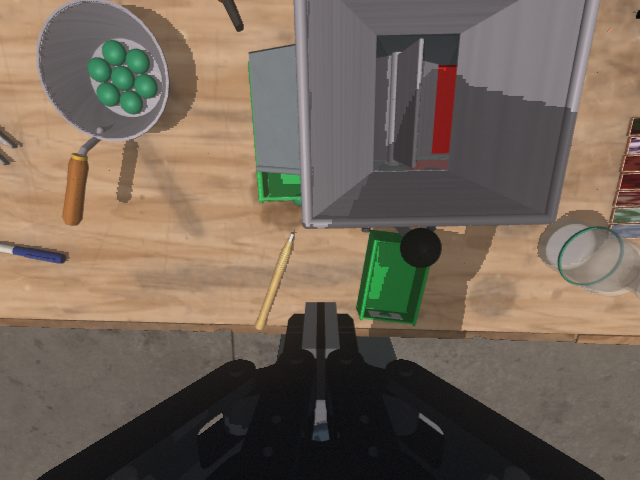

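View pics/t1.png

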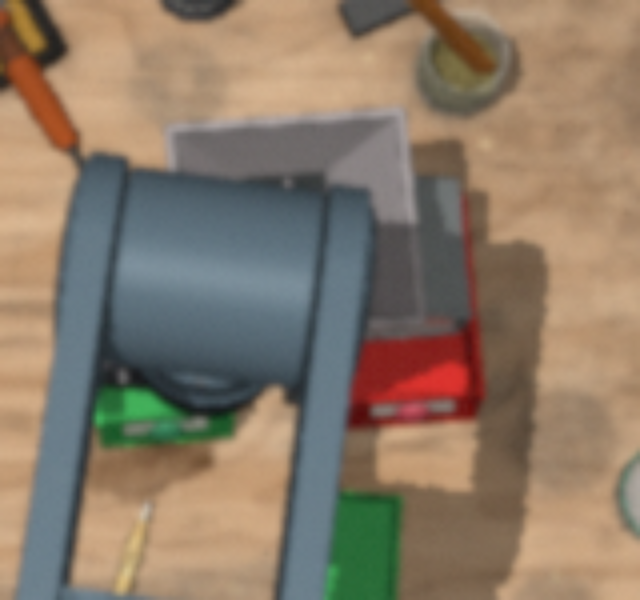

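```bash
python3 - <<'E'
from h import *
c=r.camera('wrist')
print('knob',atz(c,(420,248),.212).round(4))
a,b=atz(c,(306,222),.235),atz(c,(556,216),.235);print('hop front',a.round(4),b.round(4))
print('handle',atz(c,(73,222),.068).round(4),atz(c,(79,155),.068).round(4))
R4=[atz(c,q,.046)[:2] for q in[(39,64),(168,95),(90,1),(125,139)]]
print(np.round(R4,4),np.mean(R4[:2],0),np.mean(R4[2:],0))
go((.459,.045,.264),-178.2)
E
```

```text
knob [ 0.4691 -0.0192  0.212 ]
hop front [0.4904 0.0537 0.235 ] [ 0.4981 -0.0859  0.235 ]
handle [0.4377 0.3026 0.068 ] [0.5063 0.2834 0.068 ]
[[0.5888 0.3201]
 [0.5648 0.1987]
 [0.6425 0.2615]
 [0.5216 0.2474]] [0.57678381 0.25939882] [0.58204567 0.25449421]
at [0.4582 0.0441 0.3599] [-8.9990e+01  1.0000e-02 -1.7824e+02] clock 4.0 -> row [-0.8 95.9 -0.8] -0.0007
```

```bash
python3 -m jog '[[[-1,0,50,0,0],[-1,0,96,0,0],[-1,0,96,0,0],[-1,0,96,20,0],[-1,0,96,40,0],[-1,0,96,50,0],[-1,0,96,60,0],[-1,0,96,68,0],[-1,0,96,74,0],[-1,0,96,78,0],[-1,0,96,78,0]]]' 
python3 -c "
from h import *
c=r.camera('side');cv2.imwrite('pics/s2.png',cv2.resize(c['color'][180:330,270:430],None,fx=4,fy=4))
c=r.camera('wrist');save(c,'w2')
"
```

```text
clock: 5.1
tool_pos: [0.461, -0.0321, 0.2639]
tcp_rot: [-90.1, -0.0, -178.1]
contact_force: [-0.5, 4.7, 1.2]
finger_gap: -0.0002
```

View pics/s2.png

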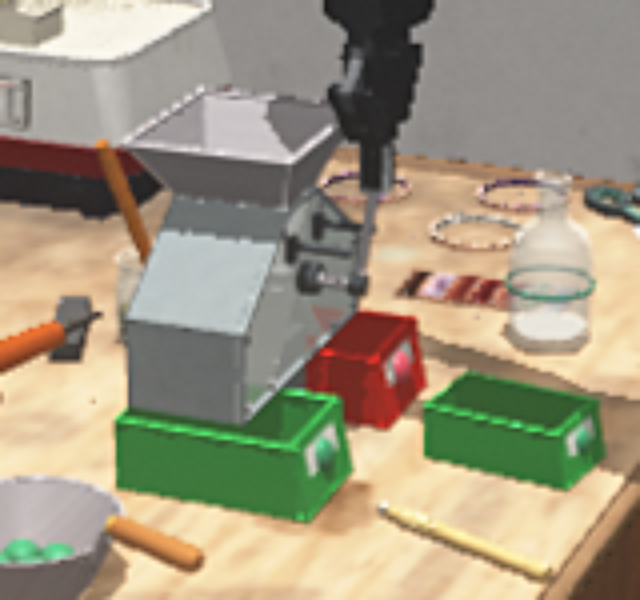

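View pics/w2.png

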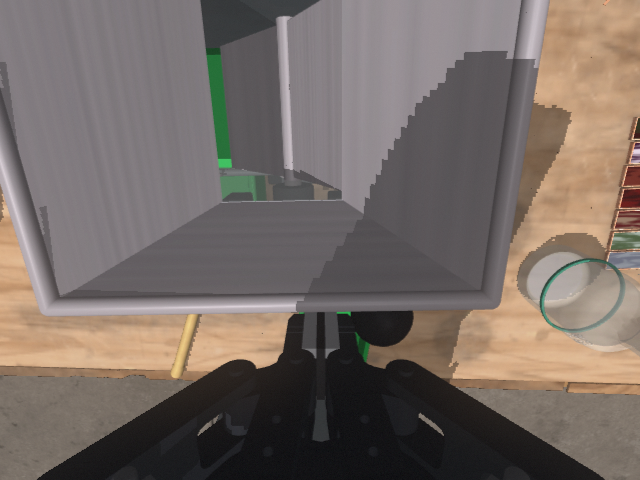

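```bash
python3 - <<'E'
from h import *
c=r.camera('wrist')
p=atz(c,(384,316),.2025);print('knob',p.round(4))
a,b=atz(c,(50,308),.235),atz(c,(495,302),.235);print(a,b,(a+b)/2)
E
```

```text
knob [ 0.4712 -0.0575  0.2025]
[0.48913114 0.05340019 0.235     ] [ 0.49579919 -0.08409841  0.235     ] [ 0.49246517 -0.01534911  0.235     ]
```

```bash
python3 -m jog '[[[-1,0,0,-15,0],[-1,0,-40,-25,0],[-1,0,-80,-50,0],[-1,0,-80,-50,0]]]' 
python3 -c "
from h import *
go((.472,.2915,.24),162.5)
"
```

```text
clock: 5.65
tool_pos: [0.4616, 0.0183, 0.3498]
tcp_rot: [-89.8, 0.6, -178.0]
contact_force: [1.3, 0.5, -0.0]
finger_gap: 0.0003
at [0.4616 0.0183 0.3498] [ -89.84    0.58 -177.99] clock 5.65 -> row [ -18.9  109.3 -272.9] 0.3405
```

```bash
python3 -m jog '[[[1,0,0,-50,0.05],[1,-4,10,-100,0.15],[1,-19,50,-200,0.34],[1,-19,109,-273,0.34],[1,-19,109,-273,0.34],[1,-19,109,-273,0.34],[1,-19,109,-273,0.34],[1,-19,109,-273,0.34],[1,-19,109,-273,0.34],[1,-19,109,-273,0.34]]]' 
python3 -c "
from h import *
go((.472,.2915,.122),162.5)
c=r.camera('wrist');save(c,'w3')
c=r.camera('top');save(c,'t3')
"
```

```text
clock: 6.65
tool_pos: [0.4703, 0.2896, 0.2361]
tcp_rot: [-90.0, 0.1, 162.3]
contact_force: [1.0, 0.5, 0.8]
finger_gap: 0.0851
at [0.4703 0.2896 0.2361] [-9.0050e+01  1.1000e-01  1.6232e+02] clock 6.65 -> row [ -0.8 114.1  -2.2] -0.0032
```

View pics/w3.png

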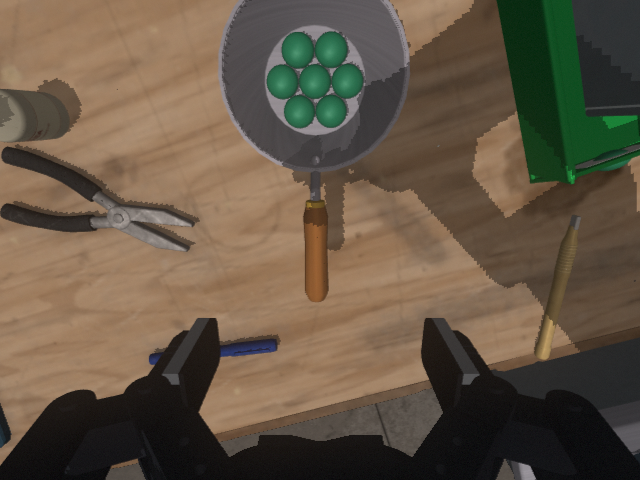

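View pics/t3.png

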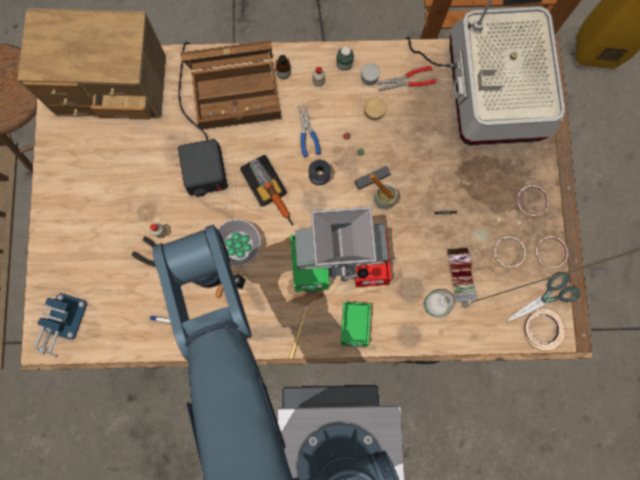

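```bash
python3 - <<'E'
from h import *
c=r.camera('wrist')
a,b=atz(c,(317,300),.068),atz(c,(316,205),.068);print(a,b,(a+b)/2,np.linalg.norm(a-b))
g=(a+b)/2+(b-a)*.05
go((g[0],g[1],.121),162.3)
E
```

```text
[0.43431123 0.30492516 0.068     ] [0.50267817 0.28353261 0.068     ] [0.4684947  0.29422888 0.068     ] 0.07163574102867162
at [0.4702 0.2898 0.236 ] [-9.0060e+01  1.0000e-01  1.6231e+02] clock 6.8 -> row [ -0.4 115.   -3.6] 0.0001
```

```bash
python3 -m jog '[[[1,0,40,-3,0],[1,0,80,-3,0],[1,0,115,-3,0],[1,0,115,-3,0],[-1,0,115,-3,0],[-1,0,115,-3,0],[-1,0,115,-3,0],[-1,0,115,-3,0],[-1,0,115,-3,0],[-1,0,115,-3,0],[-1,0,115,-3,0],[-1,0,115,-3,0]]]' 120
python3 -m jog '[[[-1,0,-4,0,0],[-1,0,-10,0,0],[-1,0,-15,0,0],[-1,0,-15,0,0]]]'
python3 -c "
from h import *
c=r.camera('wrist');save(c,'w4')
c=r.camera('side');cv2.imwrite('pics/s4.png',cv2.resize(c['color'][200:370,220:440],None,fx=3.5,fy=3.5))
"
```

```text
clock: 8.0
tool_pos: [0.4703, 0.294, 0.1205]
tcp_rot: [-90.0, 0.0, 162.4]
contact_force: [-2.5, 2.0, 5.5]
finger_gap: 0.0129
clock: 8.4
tool_pos: [0.4707, 0.2937, 0.1356]
tcp_rot: [-90.0, 0.0, 162.4]
contact_force: [1.1, -0.4, -2.3]
finger_gap: 0.0133
```

View pics/w4.png

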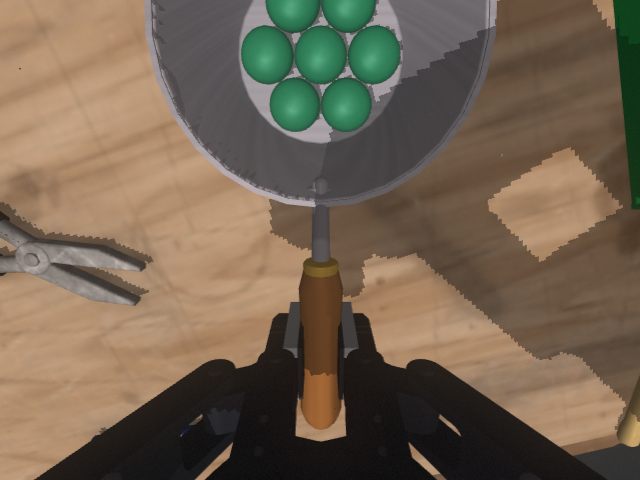

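View pics/s4.png

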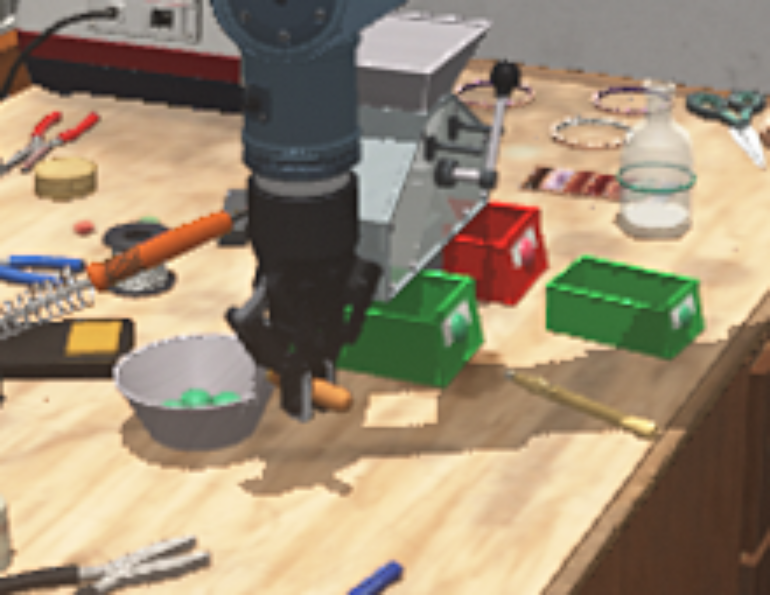

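```bash
python3 -m jog '[[[-1,0,-5,0,0],[-1,0,-15,0,0],[-1,0,-30,0,0],[-1,0,-50,0,0],[-1,0,-75,0,0],[-1,0,-100,0,0],[-1,0,-125,0,0],[-1,0,-150,0,0],[-1,0,-175,0,0],[-1,0,-200,0,0],[-1,0,-225,0,0],[-1,0,-250,0,0],[-1,0,-275,0,0],[-1,0,-295,0,0],[-1,0,-312,0,0],[-1,0,-324,0,0],[-1,0,-331,0,0],[-1,0,-334,0,0],[-1,0,-334,0,0]]]'
python3 -c "
from h import *
c=r.camera('wrist');save(c,'w5')
go((.485,-.0155,.469),-177.3)
"
```

```text
clock: 10.4
tool_pos: [0.4702, 0.2936, 0.4688]
tcp_rot: [-90.0, -0.0, 162.4]
contact_force: [-0.2, -0.2, -1.9]
finger_gap: 0.0125
at [0.4702 0.2935 0.4682] [-8.996e+01 -5.000e-02  1.624e+02] clock 10.45 -> row [-107.6   -0.7  290.1] -0.3543
```

View pics/w5.png

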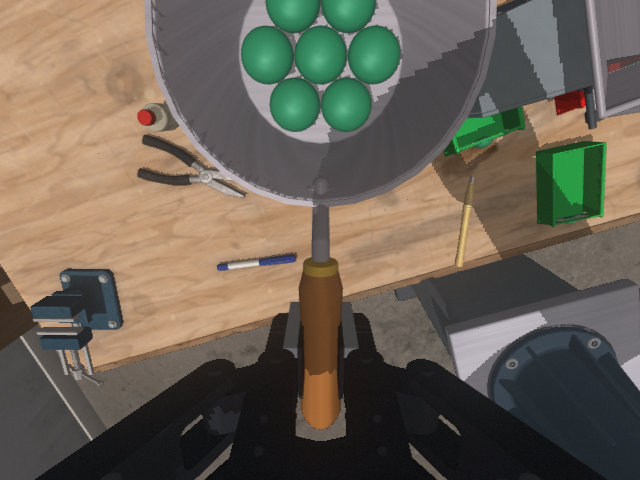

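```bash
python3 -m jog '[[[-1,-2,0,5,0],[-1,-6,0,15,-0.02],[-1,-11,0,30,-0.04],[-1,-18,0,48,-0.06],[-1,-26,0,70,-0.085],[-1,-34,0,92,-0.11],[-1,-42,0,114,-0.14],[-1,-50,0,136,-0.165],[-1,-59,0,158,-0.19],[-1,-67,0,180,-0.22],[-1,-75,0,202,-0.25],[-1,-83,0,224,-0.275],[-1,-91,0,245,-0.3],[-1,-97,0,262,-0.32],[-1,-102,0,276,-0.335],[-1,-106,0,285,-0.35],[-1,-108,-1,290,-0.354],[-1,-108,-1,290,-0.354]]]'
python3 -c "
from h import *
c=r.camera('wrist');save(c,'w6')
c=r.camera('side');cv2.imwrite('pics/s6.png',cv2.resize(c['color'][100:270,250:470],None,fx=3.5,fy=3.5))
go((.485,-.0155,.469),-177.3)
"
```

```text
clock: 12.25
tool_pos: [0.4855, -0.0162, 0.4695]
tcp_rot: [-90.0, -0.0, -177.4]
contact_force: [0.3, 0.7, -2.6]
finger_gap: 0.0133
at [ 0.4855 -0.0153  0.4697] [-9.0020e+01 -2.0000e-02 -1.7734e+02] clock 12.35 -> row [0.5 0.7 0.2] -0.0006
```

View pics/w6.png

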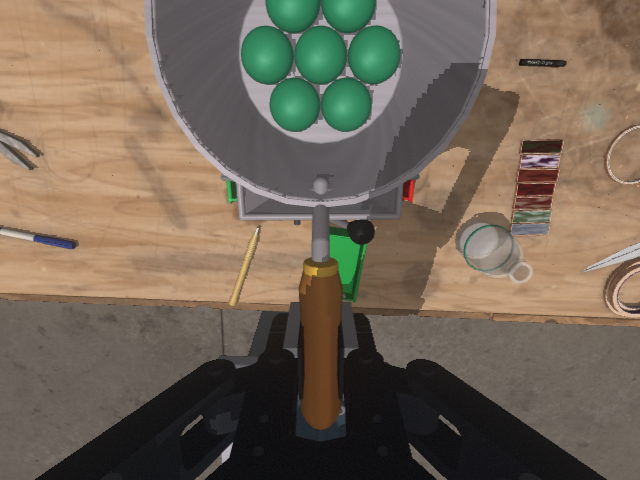

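View pics/s6.png

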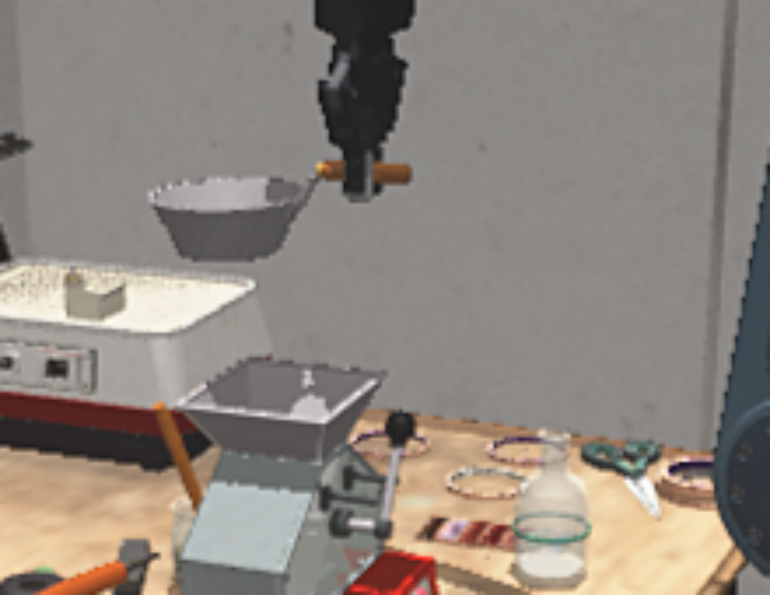

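```bash
python3 -m jog '[[[-1,0,0,0,0],[-1,0,0,0,0],[-1,0,0,0,0]]]' 50
python3 -c "
from h import *
c=r.camera('wrist');save(c,'w7')
"
cat > tilt.py <<'E'
import cv2
a=cv2.imread('pics/w6.png');b=cv2.imread('pics/w7.png');print(cv2.absdiff(a,b)[0:230].mean())
E
python3 tilt.py
```

```text
clock: 12.65
tool_pos: [0.4856, -0.0151, 0.4699]
tcp_rot: [-90.0, 0.0, -177.3]
contact_force: [0.9, -0.5, -2.1]
finger_gap: 0.0131
2.8873799818840578
```

View pics/w7.png

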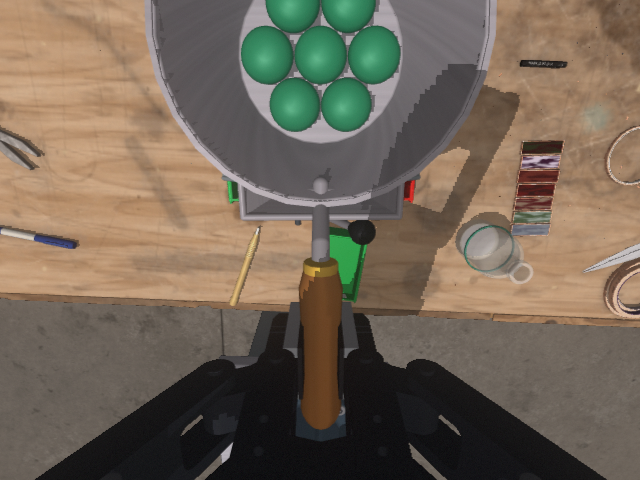

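```bash
python3 -m jog '[[[-1,0,0,0,0],[-1,0,0,0,0],[-1,0,0,0,0]]]' 20
python3 -c "
from h import *
c=r.camera('side');cv2.imwrite('pics/s8.png',cv2.resize(c['color'][100:270,250:470],None,fx=3.5,fy=3.5))
"
```

```text
clock: 13.0
tool_pos: [0.4856, -0.0155, 0.4699]
tcp_rot: [-90.0, -0.0, -177.3]
contact_force: [-1.7, -0.5, -1.3]
finger_gap: 0.0128
```

View pics/s8.png

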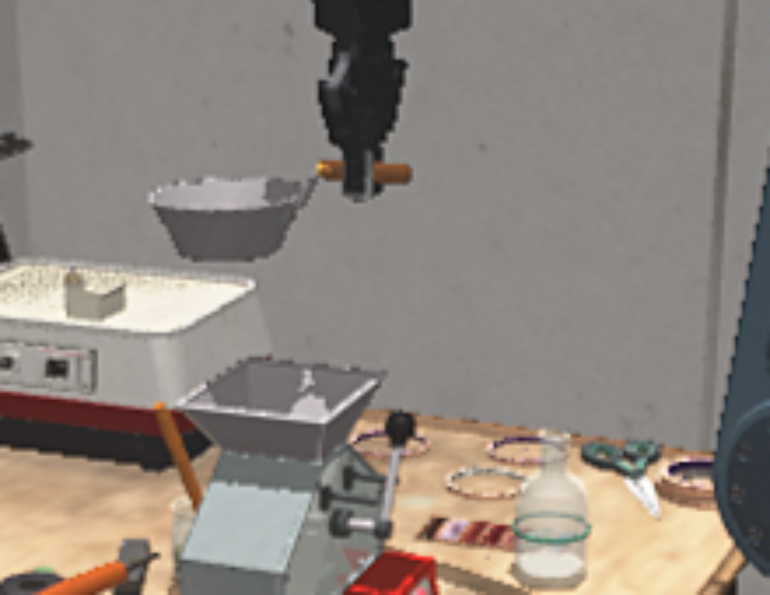

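```bash
python3 -m jog '[[[-1,0,-50,0,0],[-1,0,-95,0,0],[-1,0,-125,0,0],[-1,0,-142,0,0],[-1,0,-150,0,0],[-1,0,-150,0,0]]]' 20
python3 -c "
from h import *
c=r.camera('side');cv2.imwrite('pics/s9.png',cv2.resize(c['color'][50:270,250:470],None,fx=2.7,fy=2.7))
c=r.camera('wrist');save(c,'w9')
"
```

```text
clock: 13.65
tool_pos: [0.4857, -0.0155, 0.6206]
tcp_rot: [-90.0, 0.1, -177.3]
contact_force: [0.4, 0.3, -3.2]
finger_gap: 0.013
```

View pics/s9.png

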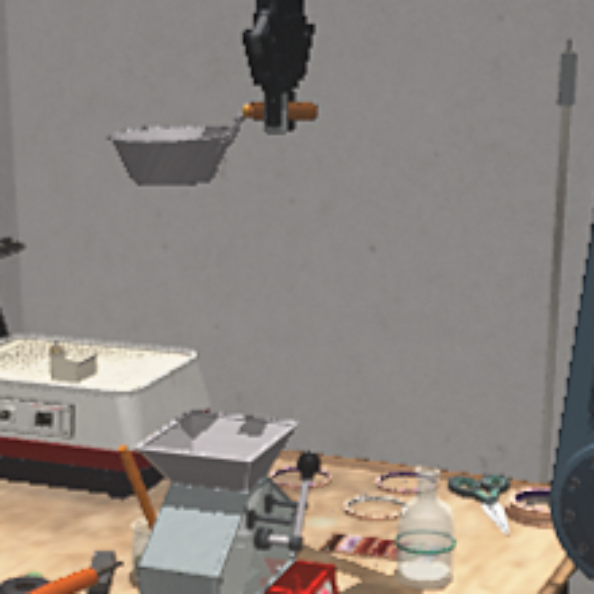

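View pics/w9.png

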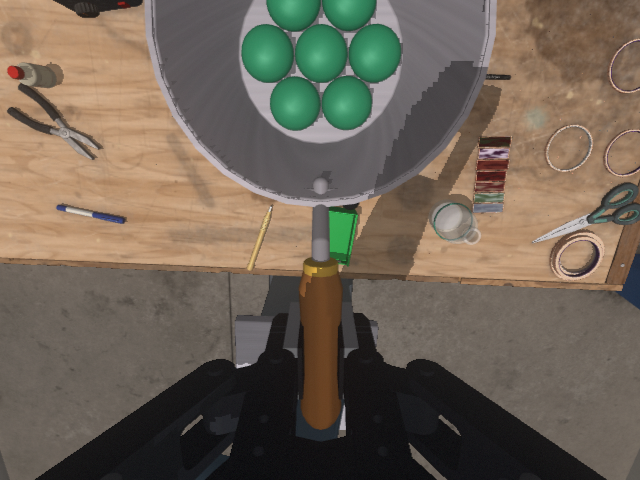

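```bash
python3 -c "
from h import *
print(r.get_state()['qpos'].round(1))
go((.312,-.0235,.352),-177.3)
go((.334,-.0225,.352),-177.3)
"
```

```text
[-15.9  -4.8  72.7   0.  112.3  71.5]
at [ 0.4856 -0.0155  0.6186] [-9.0040e+01 -1.1000e-01 -1.7732e+02] clock 13.75 -> row [173.3 266.9   0. ] -0.0004
at [ 0.4856 -0.0155  0.6186] [-9.0040e+01 -1.1000e-01 -1.7732e+02] clock 13.75 -> row [151.3 266.8   0. ] -0.0004
```

```bash
python3 -m jog '[[[-1,5,0,0,0],[-1,15,2,0,0],[-1,30,6,0,0],[-1,50,15,0,0],[-1,72,28,0,0],[-1,94,45,0,0],[-1,116,65,0,0],[-1,138,88,0,0],[-1,156,112,0,0],[-1,168,137,0,0],[-1,173,162,0,0],[-1,173,187,0,0],[-1,173,212,0,0],[-1,173,235,0,0],[-1,173,252,0,0],[-1,173,262,0,0],[-1,173,267,0,0],[-1,173,267,0,0]]]' 120
python3 -c "
from h import *
c=r.camera('side');cv2.imwrite('pics/s10.png',cv2.resize(c['color'][100:270,280:500],None,fx=3.5,fy=3.5))
c=r.camera('wrist');save(c,'w10')
go((.334,-.0225,.352),-177.3)
"
```

```text
clock: 15.55
tool_pos: [0.3125, -0.0235, 0.3527]
tcp_rot: [-90.0, -0.0, -177.3]
contact_force: [0.6, 0.6, -2.2]
finger_gap: 0.0129
at [ 0.313  -0.0237  0.3537] [-8.9960e+01  7.0000e-02 -1.7732e+02] clock 15.65 -> row [-21.    1.7  -0.2] -0.0003
```

View pics/s10.png

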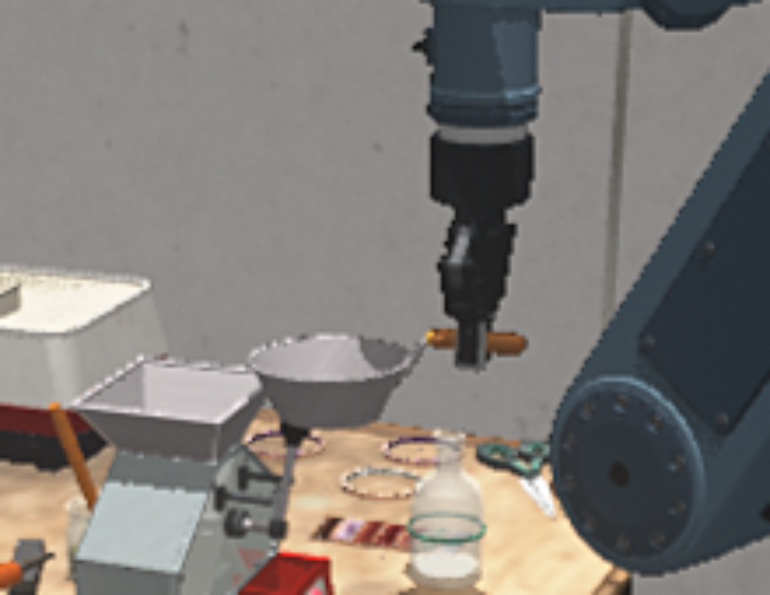

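View pics/w10.png

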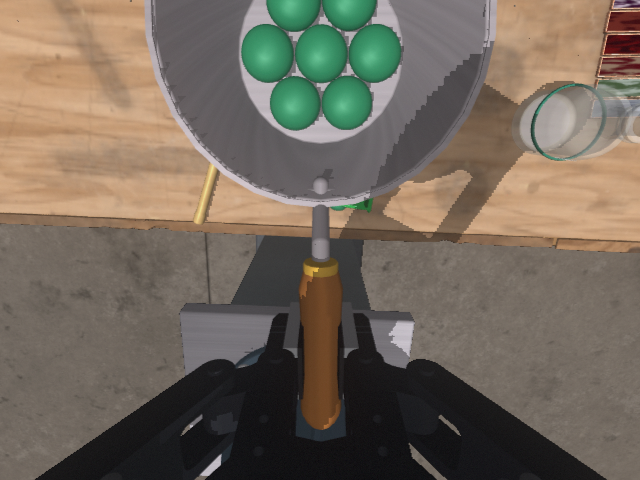

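```bash
python3 -m jog '[[[-1,-8,1,0,0],[-1,-16,2,0,0],[-1,-21,2,0,0],[-1,-21,2,0,0],[-1,-21,2,0,0]]]' 20; python3 -m jog '[[[-1,-3,1,0,0],[-1,-3,1,0,0],[-1,-3,1,0,0]]]';python3 -m jog '[[[-1,-3,1,0,0],[-1,-3,1,0,0],[-1,-3,1,0,0]]]'
```

```text
clock: 16.15
tool_pos: [0.3339, -0.0225, 0.3508]
tcp_rot: [-90.0, -0.0, -177.3]
contact_force: [1.1, -0.2, -3.3]
finger_gap: 0.0131
clock: 16.45
tool_pos: [0.335, -0.0224, 0.3495]
tcp_rot: [-90.0, -0.3, -177.3]
contact_force: [-12.0, -0.7, 3.7]
finger_gap: 0.013
clock: 16.75
tool_pos: [0.3354, -0.0223, 0.3481]
tcp_rot: [-90.0, -0.8, -177.3]
contact_force: [-28.8, -1.3, 11.5]
finger_gap: 0.013
```

```bash
python3 -m jog '[[[-1,-2.6,-6.5,0,0],[-1,-5.6,-13,0,0],[-1,-8.7,-19.3,0,0],[-1,-12.2,-25.4,0,0],[-1,-12.2,-25.4,0,0]]]' 20
python3 -c "
from h import *
c=r.camera('side');cv2.imwrite('pics/s11.png',cv2.resize(c['color'][100:270,280:500],None,fx=3.5,fy=3.5))
c=r.camera('wrist');save(c,'w11')
"
```

```text
clock: 17.25
tool_pos: [0.3497, -0.0216, 0.3749]
tcp_rot: [-90.0, -0.4, -177.3]
contact_force: [-18.2, 0.5, 9.6]
finger_gap: 0.0131
```

View pics/s11.png

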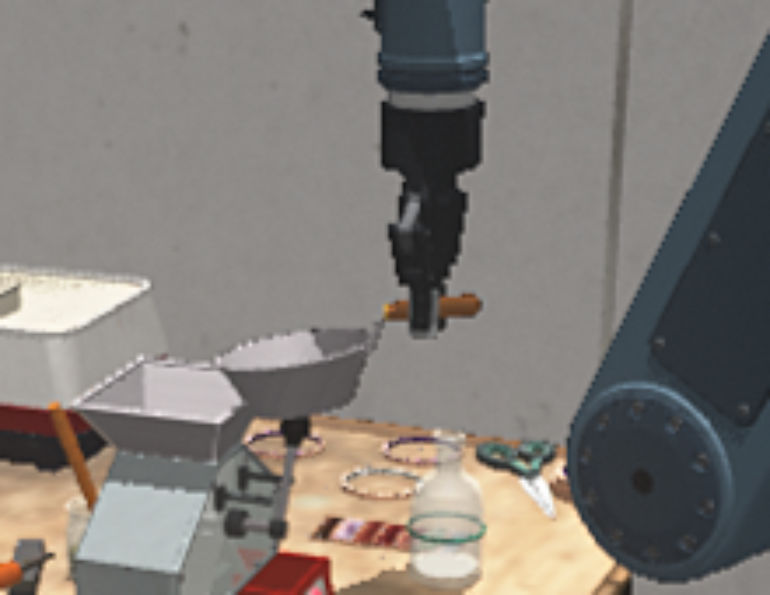

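View pics/w11.png

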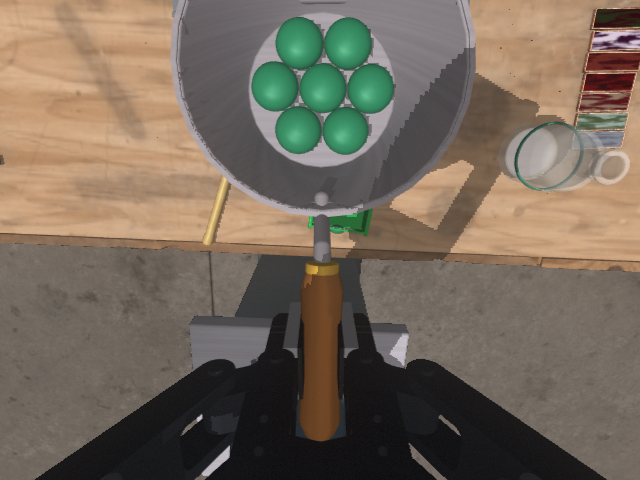

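```bash
python3 -m jog '[[[-1,-4.5,-5.8,0,0],[-1,-9,-11.5,0,0],[-1,-13,-17,0,0],[-1,-18,-22.2,0,0],[-1,-22.5,-27,0,0],[-1,-27.5,-32,0,0],[-1,-33,-37,0,0],[-1,-38,-41.5,0,0],[-1,-38,-41.5,0,0]]]' 20
python3 -c "
from h import *
c=r.camera('side');cv2.imwrite('pics/s12.png',cv2.resize(c['color'][100:270,280:500],None,fx=3.5,fy=3.5))
c=r.camera('wrist');save(c,'w12')
"
```

```text
clock: 18.25
tool_pos: [0.3907, -0.02, 0.4165]
tcp_rot: [-90.0, 0.1, -177.3]
contact_force: [-0.1, 0.6, -2.1]
finger_gap: 0.0132
```

View pics/s12.png

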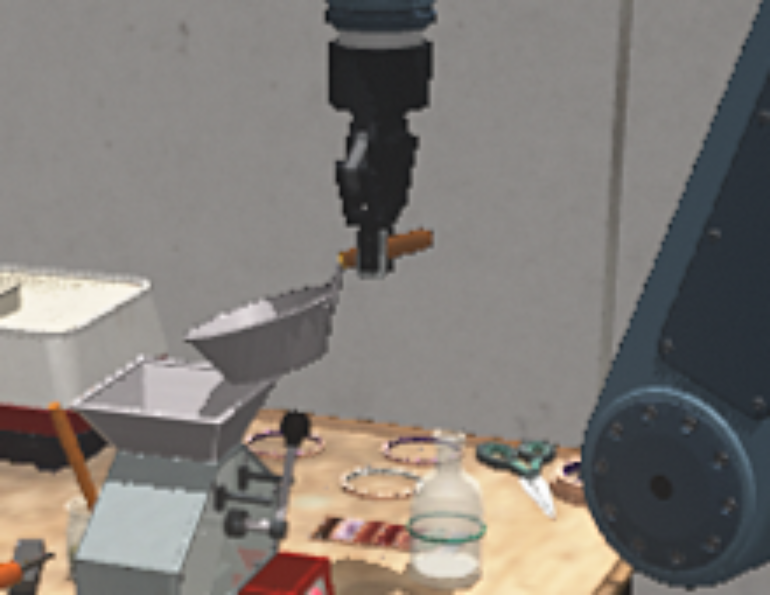

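View pics/w12.png

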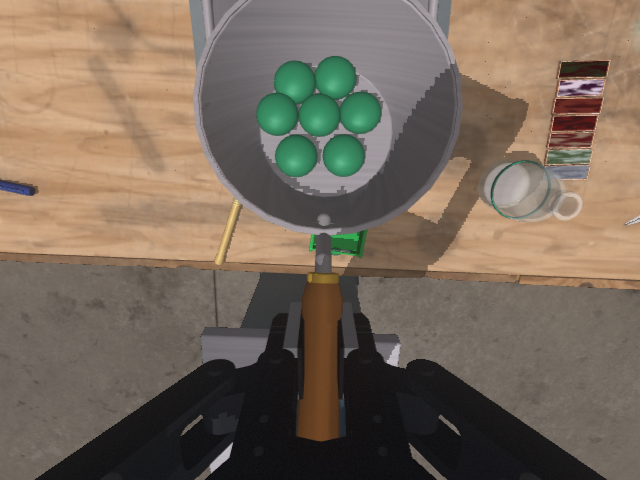

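```bash
cat >> h.py <<'E'
def tiltfit(c,L=.114):
    "tilt from wrist image: user supplies v rows; returns table of predicted v for near rim"
    s=r.get_state(); M=R.from_euler('xyz',s['tcp_rot'],degrees=True); 
    f=-M.apply([1,0,0]); piv=s['tool_pos']+np.array([0,0,-.054])
    out={}
    for th in range(0,111,5):
        t=np.radians(th); P=lambda a,b: proj(c,piv+f*(a*np.cos(t)+b*np.sin(t))+np.array([0,0,-a*np.sin(t)+b*np.cos(t)]))[1].round(0)
        out[th]=(P(L-.063,-.022),P(L-.081,0),P(L-.153,0),P(L,-.068))
    return out
E
python3 -c "
from h import *
c=r.camera('wrist')
for k,v in tiltfit(c).items(): print(k,v)
go((0,0,0),-177.3)"
```

```text
0 (np.float64(210.0), np.float64(271.0), np.float64(422.0), np.float64(60.0))
5 (np.float64(213.0), np.float64(268.0), np.float64(427.0), np.float64(77.0))
10 (np.float64(216.0), np.float64(266.0), np.float64(433.0), np.float64(93.0))
15 (np.float64(220.0), np.float64(265.0), np.float64(438.0), np.float64(110.0))
20 (np.float64(224.0), np.float64(264.0), np.float64(443.0), np.float64(125.0))
25 (np.float64(229.0), np.float64(264.0), np.float64(447.0), np.float64(141.0))
30 (np.float64(235.0), np.float64(265.0), np.float64(451.0), np.float64(156.0))
35 (np.float64(241.0), np.float64(266.0), np.float64(454.0), np.float64(171.0))
40 (np.float64(247.0), np.float64(268.0), np.float64(456.0), np.float64(186.0))
45 (np.float64(254.0), np.float64(270.0), np.float64(457.0), np.float64(201.0))
50 (np.float64(261.0), np.float64(273.0), np.float64(458.0), np.float64(216.0))
55 (np.float64(268.0), np.float64(276.0), np.float64(457.0), np.float64(230.0))
60 (np.float64(276.0), np.float64(279.0), np.float64(456.0), np.float64(245.0))
65 (np.float64(284.0), np.float64(283.0), np.float64(453.0), np.float64(259.0))
70 (np.float64(292.0), np.float64(287.0), np.float64(449.0), np.float64(274.0))
75 (np.float64(300.0), np.float64(292.0), np.float64(444.0), np.float64(289.0))
80 (np.float64(308.0), np.float64(296.0), np.float64(438.0), np.float64(304.0))
85 (np.float64(317.0), np.float64(301.0), np.float64(430.0), np.float64(319.0))
90 (np.float64(326.0), np.float64(306.0), np.float64(422.0), np.float64(334.0))
95 (np.float64(335.0), np.float64(312.0), np.float64(413.0), np.float64(350.0))
100 (np.float64(344.0), np.float64(317.0), np.float64(403.0), np.float64(366.0))
105 (np.float64(353.0), np.float64(323.0), np.float64(392.0), np.float64(382.0))
110 (np.float64(362.0), np.float64(328.0), np.float64(380.0), np.float64(399.0))
at [ 0.3898 -0.0199  0.4155] [-9.0010e+01 -3.0000e-02 -1.7731e+02] clock 18.4 -> row [388.3 415.7 -38.1] -0.0002
```

```bash
python3 -m jog '[[[-1,15,-3,0,0],[-1,34,0,0,0],[-1,34,10,0,0],[-1,34,10,0,0],[-1,28,10,0,0],[-1,22,10,0,0],[-1,19,11,0,0],[-1,16,13,0,0],[-1,16,13,0,0]]]' 20
python3 -c "
from h import *
c=r.camera('side');cv2.imwrite('pics/s13.png',cv2.resize(c['color'][100:270,280:500],None,fx=3.5,fy=3.5))"
```

```text
clock: 19.3
tool_pos: [0.3743, -0.0207, 0.4024]
tcp_rot: [-90.0, -0.1, -177.3]
contact_force: [-0.4, 0.4, -1.6]
finger_gap: 0.0129
```

View pics/s13.png

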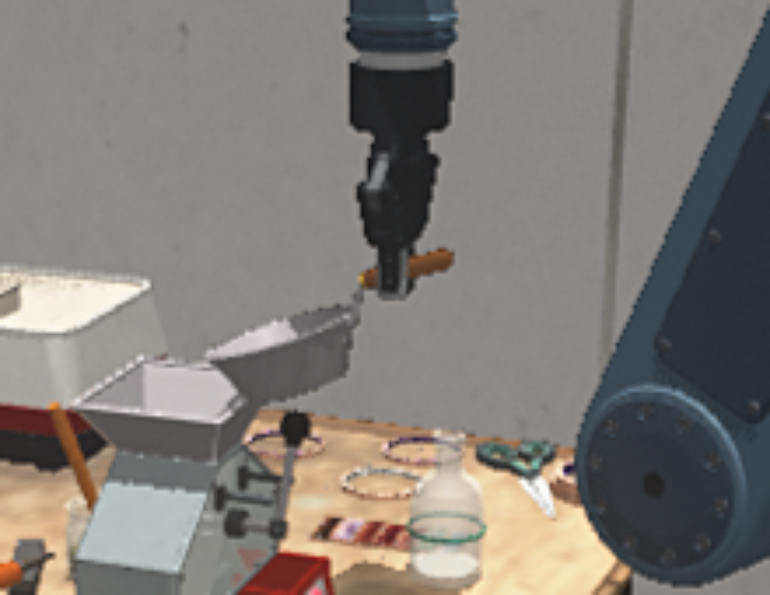

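```bash
python3 -m jog '[[[-1,-2,2,0,0],[-1,-4,4,0,0],[-1,-4,4,0,0]]]' 20;python3 -m jog '[[[-1,-2,2,0,0],[-1,-3,3,0,0],[-1,-3,3,0,0]]]' 20
```

```text
clock: 19.65
tool_pos: [0.3759, -0.0207, 0.4007]
tcp_rot: [-89.9, -0.3, -177.3]
contact_force: [-18.3, 0.1, 17.2]
finger_gap: 0.0132
clock: 19.95
tool_pos: [0.3813, -0.0206, 0.3972]
tcp_rot: [-89.9, 0.2, -177.3]
contact_force: [1.5, -0.4, -0.3]
finger_gap: 0.0131
```

```bash
python3 -c "
from h import *
c=r.camera('side');cv2.imwrite('pics/s14.png',cv2.resize(c['color'][100:270,280:500],None,fx=3.5,fy=3.5))
c=r.camera('wrist');save(c,'w14')"
```

```text
(no output)
```

View pics/s14.png

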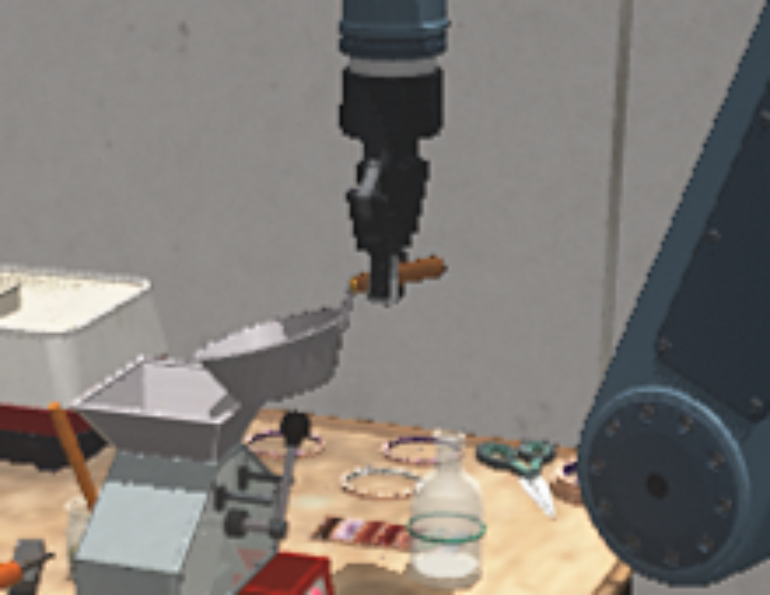

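View pics/w14.png

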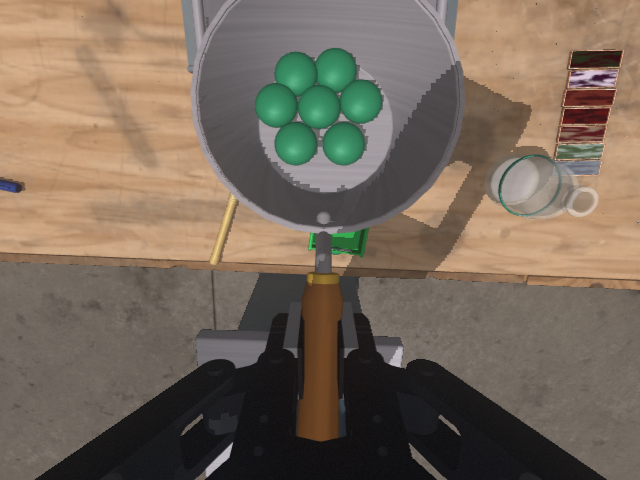

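```bash
python3 -m jog '[[[-1,10,-8,0,0],[-1,25,-8,0,0],[-1,40,0,0,0],[-1,40,1,0,0],[-1,34,1,0,0],[-1,28,1,0,0],[-1,24,1,0,0],[-1,21,1,0,0],[-1,21,1,0,0]]]' 20; python3 -m jog '[[[-1,-2,2,0,0],[-1,-2,2,0,0]]]' 20
```

```text
clock: 20.95
tool_pos: [0.3605, -0.0213, 0.3947]
tcp_rot: [-90.0, -0.0, -177.3]
contact_force: [-0.3, -0.3, -2.4]
finger_gap: 0.0128
clock: 21.15
tool_pos: [0.362, -0.0212, 0.3925]
tcp_rot: [-90.0, -0.0, -177.3]
contact_force: [0.1, -0.8, -2.0]
finger_gap: 0.013
```

```bash
python3 -m jog '[[[-1,-3,1,0,0],[-1,-3,1,0,0]]]' 20; python3 -m jog '[[[-1,-2,2,0,0],[-1,-2,2,0,0]]]' 20
```

```text
clock: 21.35
tool_pos: [0.3649, -0.0212, 0.3917]
tcp_rot: [-90.0, -0.0, -177.3]
contact_force: [-1.7, 0.3, -1.7]
finger_gap: 0.0131
clock: 21.55
tool_pos: [0.3653, -0.0212, 0.3906]
tcp_rot: [-90.0, -0.3, -177.3]
contact_force: [-13.7, -0.9, 10.6]
finger_gap: 0.0135
```

```bash
python3 -m jog '[[[-1,-2,2,0,0],[-1,-6.7,-3.1,0,0],[-1,-11.9,-8.1,0,0],[-1,-17.4,-12.6,0,0]]]' 20
python3 -c "
from h import *
c=r.camera('wrist');save(c,'w15')"
```

```text
clock: 21.95
tool_pos: [0.3821, -0.0199, 0.4041]
tcp_rot: [-90.0, -0.3, -177.3]
contact_force: [-18.0, -3.2, 15.4]
finger_gap: 0.0129
```

View pics/w15.png

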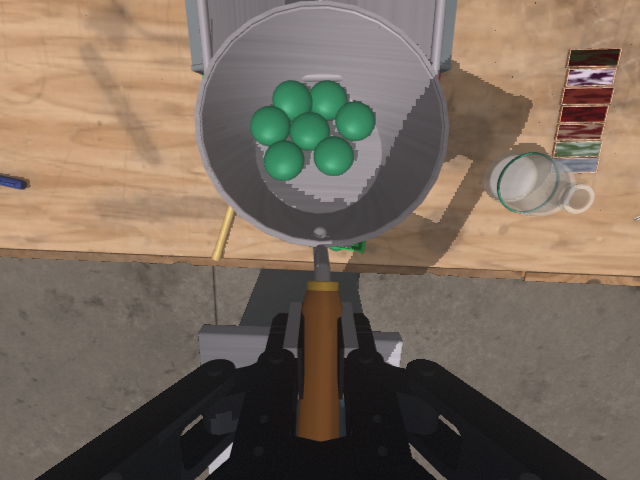

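```bash
python3 -m jog '[[[-1,-5.5,-4.2,0,0],[-1,-11,-8.4,0,0],[-1,-16.6,-12.2,0,0],[-1,-22.8,-15.8,0,0]]]' 20
python3 -c "
from h import *
c=r.camera('wrist');save(c,'w16')"
```

```text
clock: 22.4
tool_pos: [0.4065, -0.0194, 0.4192]
tcp_rot: [-89.9, -0.1, -177.3]
contact_force: [-2.3, -0.5, 1.6]
finger_gap: 0.0131
```

View pics/w16.png

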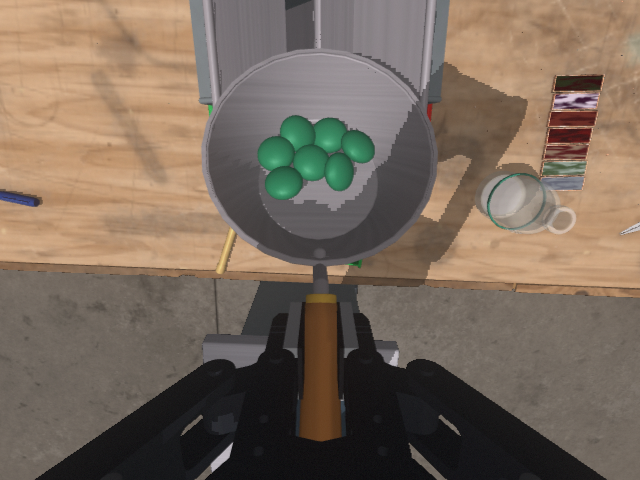

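```bash
python3 -m jog '[[[-1,0,-10,0,0],[-1,0,-30,0,0],[-1,-5,-50,0,0],[-1,-20,-62,0,0],[-1,-40,-64,0,0],[-1,-60,-64,0,0],[-1,-74,-62,0,0],[-1,-80,-50,0,0],[-1,-80,-30,0,0],[-1,-80,-12,0,0],[-1,-80,0,0,0],[-1,-80,0,0,0]]]' 60
python3 -c "
from h import *
c=r.camera('side');cv2.imwrite('pics/s17.png',cv2.resize(c['color'][100:270,280:500],None,fx=3.5,fy=3.5))
c=r.camera('wrist');save(c,'w17')"
```

```text
clock: 23.65
tool_pos: [0.486, -0.0152, 0.4159]
tcp_rot: [-90.1, -0.2, -177.3]
contact_force: [0.0, 0.7, -2.9]
finger_gap: 0.0132
```

View pics/s17.png

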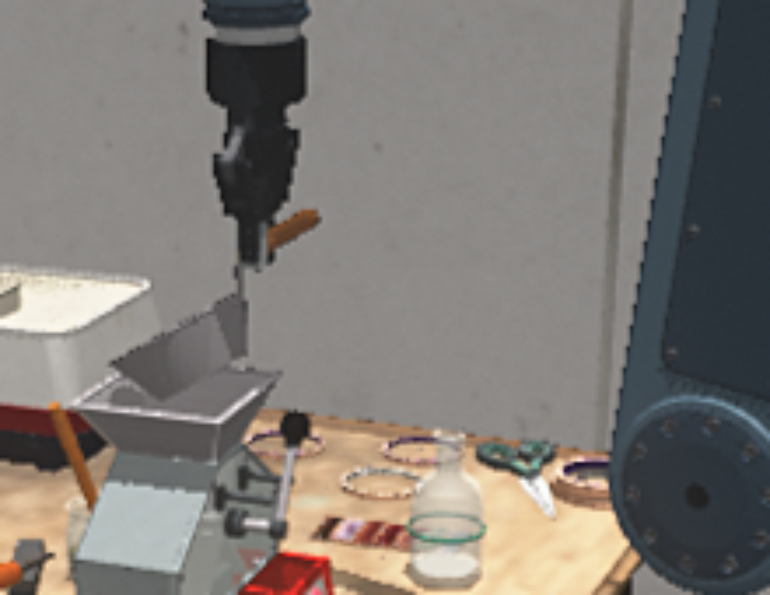

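View pics/w17.png

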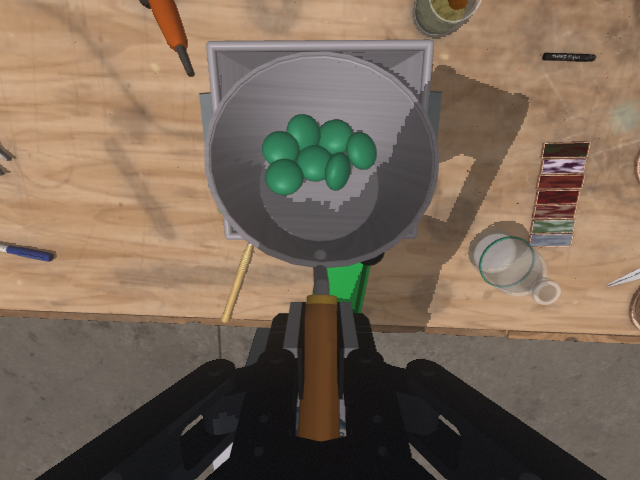

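```bash
cat >> h.py <<'E'
def cuppts(th,L=.114,s=None):
    s=s or r.get_state(); M=R.from_euler('xyz',s['tcp_rot'],degrees=True)
    f=-M.apply([1,0,0]); l=np.cross([0,0,1],f); piv=s['tool_pos']+np.array([0,0,-.054]); t=np.radians(th)
    W=lambda a,b,w=0: piv+f*(a*np.cos(t)+b*np.sin(t))+np.array([0,0,-a*np.sin(t)+b*np.cos(t)])+l*w
    ang=np.linspace(0,2*np.pi,60)
    return [W(L+.063*np.cos(a),-.022,.063*np.sin(a)) for a in ang],[W(L+.040*np.cos(a),-.068,.040*np.sin(a)) for a in ang],[W(L-.081,0),W(L-.153,0)]
def draw(c,th,L=.114):
    im=c['color'].copy()
    for P in cuppts(th,L): 
        q=np.array([proj(c,p) for p in P]); cv2.polylines(im,[np.round(q*8).astype(np.int32)],False,(0,0,255),1,cv2.LINE_AA,3)
    return im
E
python3 -c "
from h import *
S=r.camera('side');W=r.camera('wrist')
rows=[]
for th in (40,45,50):
    a=cv2.resize(draw(S,th)[140:240,290:400],None,fx=2.4,fy=2.4); b=cv2.resize(draw(W,th)[30:320,180:470],(264,240)); rows.append(np.vstack([a,b]))
cv2.imwrite('pics/fit1.png',np.hstack(rows))"
```

```text
(no output)
```

View pics/fit1.png

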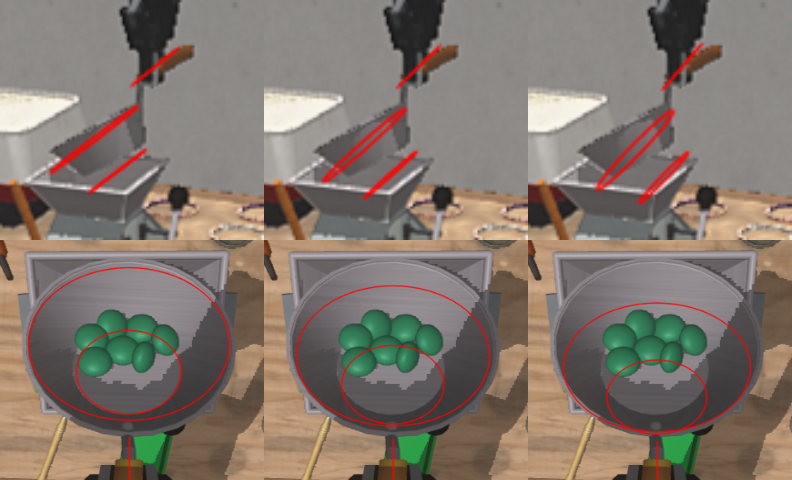

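```bash
cat >> h.py <<'E'
def fitcup(W,near,far,wid,foot=None):
    from scipy.optimize import least_squares
    s=r.get_state()
    def f(p):
        s2=dict(s); s2['tool_pos']=s['tool_pos']+np.array([0,0,p[2]])
        rim,ft,_=cuppts(p[0],p[1],s2); q=np.array([proj(W,x) for x in rim])
        e=[q[:,1].max()-near,q[:,1].min()-far,np.ptp(q[:,0])-wid,p[2]*1000,(p[1]-.114)*300]
        if foot is not None: e.append(np.array([proj(W,x) for x in ft])[:,1].max()-foot)
        return e
    b=min((least_squares(f,[t,.114,0],x_scale=[10,.01,.01],diff_step=1e-3) for t in(25,45,65,85)),key=lambda o:o.cost)
    return b.x,b.fun
E
python3 -c "
from h import *
W=r.camera('wrist')
print(fitcup(W,264,53,229,241))"
```

```text
(array([ 3.46114052e+01,  1.02834684e-01, -1.53912842e-03]), array([-2.96683212,  1.06337344,  2.85270289, -1.53912842, -3.3495949 ,
        1.60249003]))
```

```bash
python3 -m jog '[[[-1,10,5,0,0],[-1,10,18,0,0],[-1,10,29,0,0],[-1,6,29,0,0],[-1,0,28,0,0],[-1,-5,26,0,0],[-1,-10,22,0,0],[-1,-15,17,0,0],[-1,-20,13,0,0]]]' 20
python3 -c "
from h import *
c=r.camera('side');cv2.imwrite('pics/s18.png',cv2.resize(c['color'][100:270,280:500],None,fx=3.5,fy=3.5))
c=r.camera('wrist');save(c,'w18')"
```

```text
clock: 24.8
tool_pos: [0.5072, -0.0145, 0.4057]
tcp_rot: [-90.0, -0.1, -177.3]
contact_force: [-4.8, -0.9, -1.8]
finger_gap: 0.013
```

View pics/s18.png

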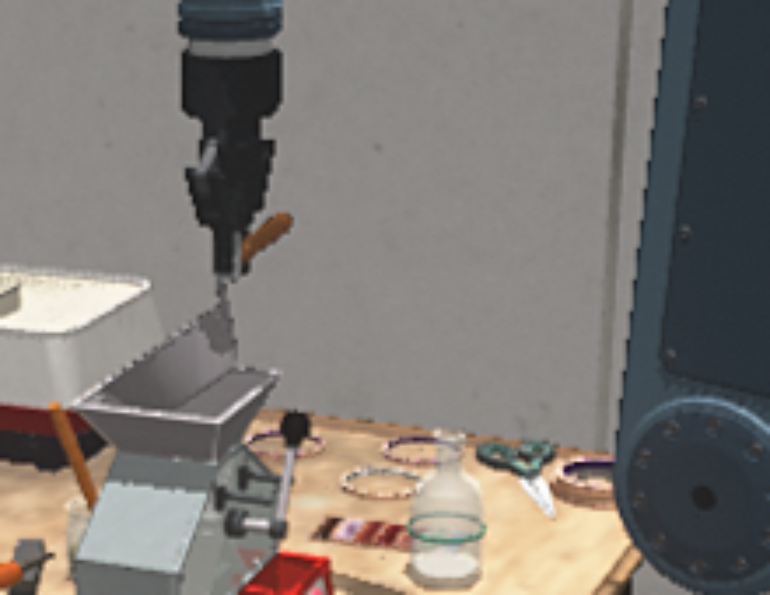

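View pics/w18.png

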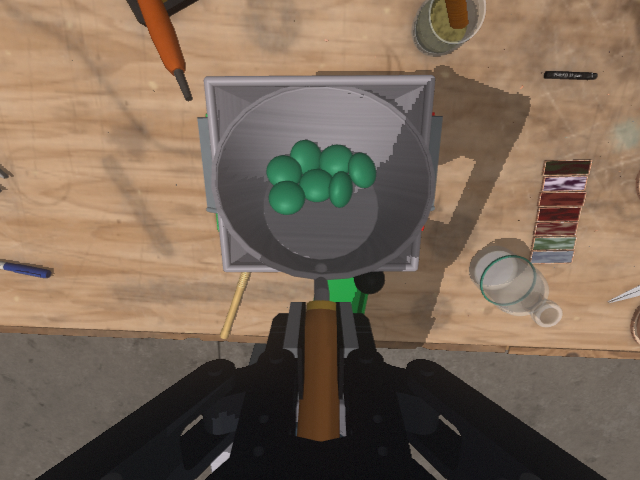

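```bash
python3 -m jog '[[[-1,-7,-4,0,0],[-1,-15,-7,0,0],[-1,-24,-11,0,0],[-1,-34,-15,0,0],[-1,-44,-19,0,0],[-1,-55,-23,0,0],[-1,-55,-23,0,0]]]' 20
python3 -c "
from h import *
c=r.camera('side');cv2.imwrite('pics/s19.png',cv2.resize(c['color'][100:270,280:500],None,fx=3.5,fy=3.5))
c=r.camera('wrist');save(c,'w19')"
```

```text
clock: 25.6
tool_pos: [0.5627, -0.0118, 0.4297]
tcp_rot: [-90.0, 0.1, -177.3]
contact_force: [-7.1, -0.5, 6.1]
finger_gap: 0.0131
```

View pics/s19.png

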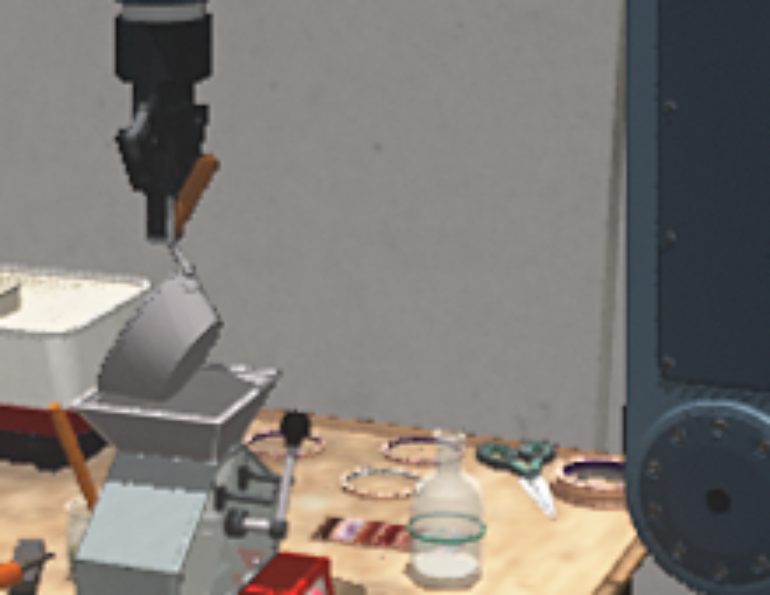

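View pics/w19.png

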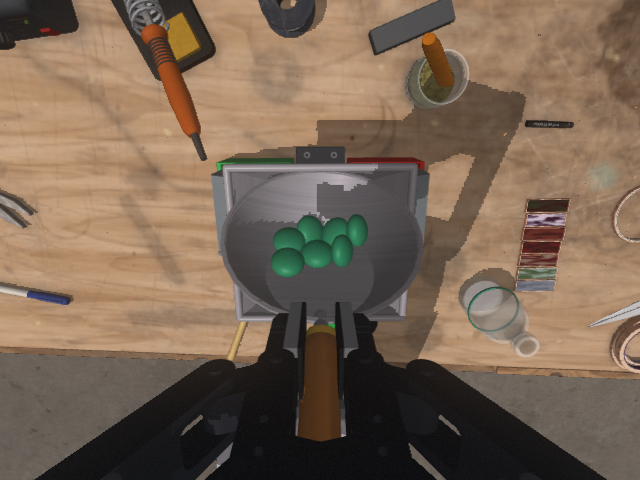

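```bash
python3 -m jog '[[[-1,-10,-3,0,0],[-1,-20,-5,0,0],[-1,-30,-7,0,0],[-1,-40,-8,0,0],[-1,-50,-8,0,0],[-1,-58,-8,0,0]]]' 20
python3 -c "
from h import *
c=r.camera('side');cv2.imwrite('pics/s20.png',cv2.resize(c['color'][100:270,280:500],None,fx=3.5,fy=3.5))
c=r.camera('wrist');save(c,'w20')"
```

```text
clock: 26.3
tool_pos: [0.6211, -0.0093, 0.4356]
tcp_rot: [-90.0, 0.0, -177.3]
contact_force: [2.3, -0.1, -0.6]
finger_gap: 0.0098
```

View pics/s20.png

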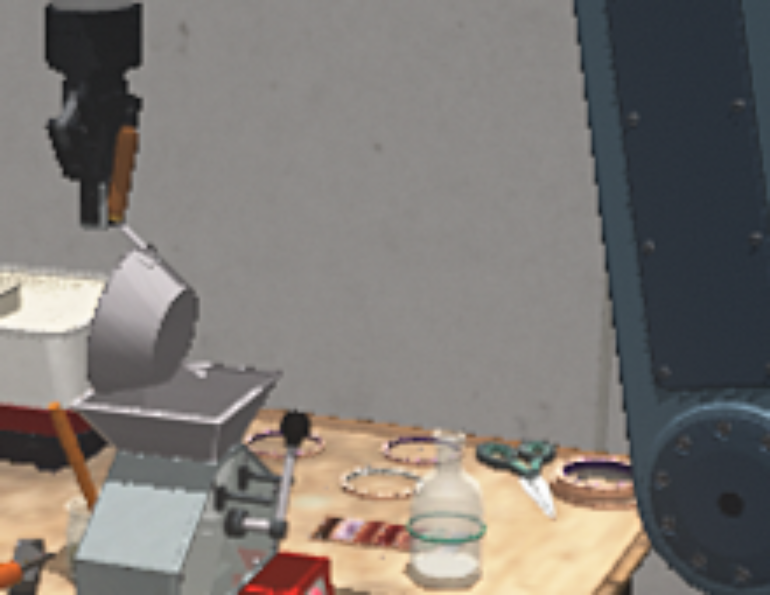

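View pics/w20.png

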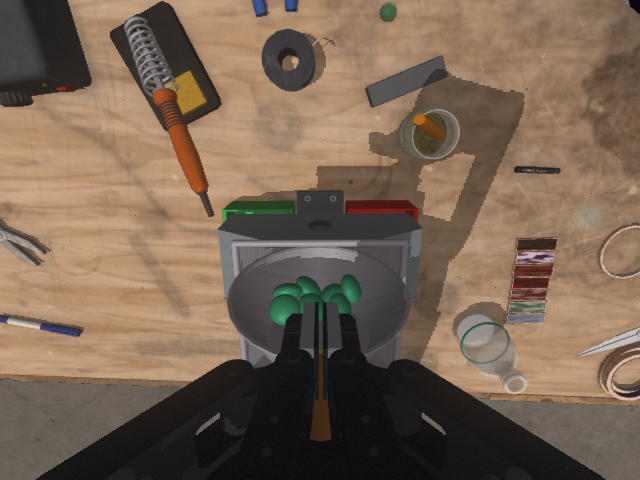

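```bash
python3 -c "
from h import *
s=r.get_state(); print(s['finger_gap'],s['clock'],s['contact_force'])
w=cv2.imread('pics/w20.png'); s=cv2.imread('pics/s20.png')
cv2.imwrite('pics/z20.png',np.hstack([cv2.resize(w[230:450,210:430],(400,400),interpolation=cv2.INTER_CUBIC),cv2.resize(s[0:300,20:320],(400,400))]))"
```

```text
-1.1892682658397368e-06 26.4 [-0.81253765  0.35996632  0.11494692]
```

View pics/z20.png

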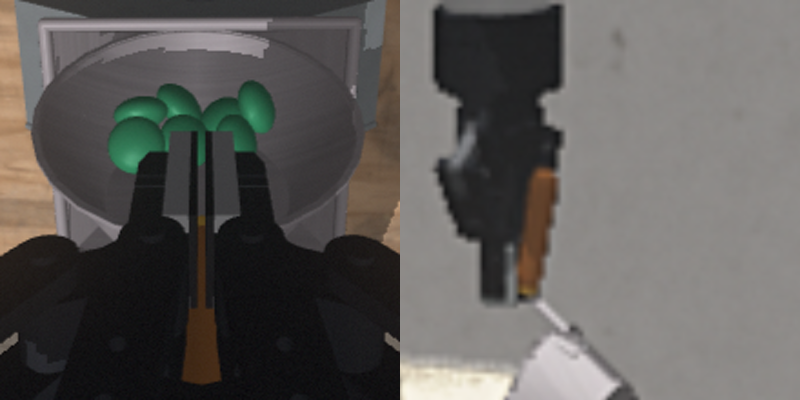

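```bash
python3 -m jog '[[[-1,0,-10,0,0],[-1,0,-30,0,0],[-1,0,-50,0,0],[-1,0,-60,0,0],[-1,0,-60,0,0]]]' 20
python3 -c "
from h import *
c=r.camera('side');cv2.imwrite('pics/s21.png',cv2.resize(c['color'][100:270,280:500],None,fx=3.5,fy=3.5))
c=r.camera('wrist');save(c,'w21')"
```

```text
clock: 26.9
tool_pos: [0.6201, -0.0093, 0.4988]
tcp_rot: [-89.9, 0.3, -177.3]
contact_force: [0.4, 0.6, -0.2]
finger_gap: 0.0006
```

View pics/s21.png

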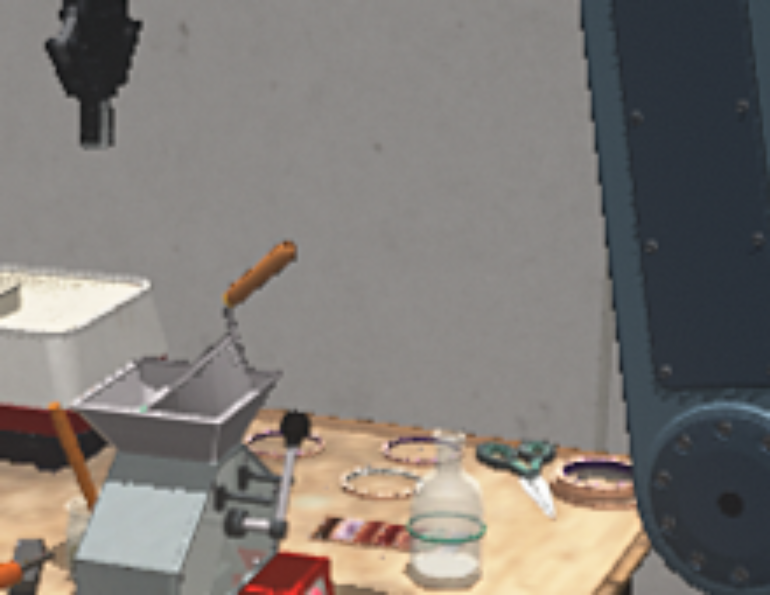

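View pics/w21.png

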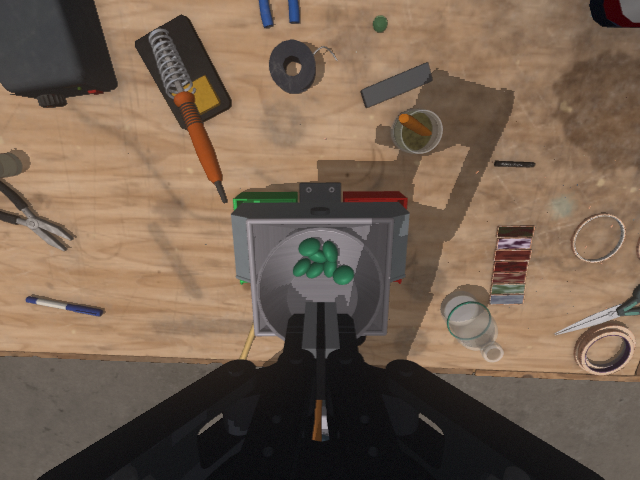

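```bash
python3 -c "
from h import *
c=r.camera('side')
cv2.imwrite('pics/z22.png',cv2.resize(c['color'][160:230,295:375],(800,700)[0:2] if 0 else (680,595),interpolation=cv2.INTER_CUBIC))
def pl(u,v):
    o,d=ray(c,(u/3.5+280,v/3.5+100)); n=np.array([-.047,1,0]); k=-.0153-.4925*.047
    return (o+d*(k-n@o)/(n@d)).round(4)
print('tail',pl(290,249),'inner',pl(232,299),'rim near',pl(235,338),'rim far',pl(145,410))
w=r.camera('wrist'); print('w handle', atz(w,(319,435),.33))
"
```

```text
tail [ 0.4592 -0.0169  0.3594] inner [ 0.5072 -0.0146  0.3156] rim near [ 0.5049 -0.0147  0.2841] rim far [ 0.5838 -0.011   0.2155]
w handle [ 0.45391521 -0.01502781  0.33      ]
```

View pics/z22.png

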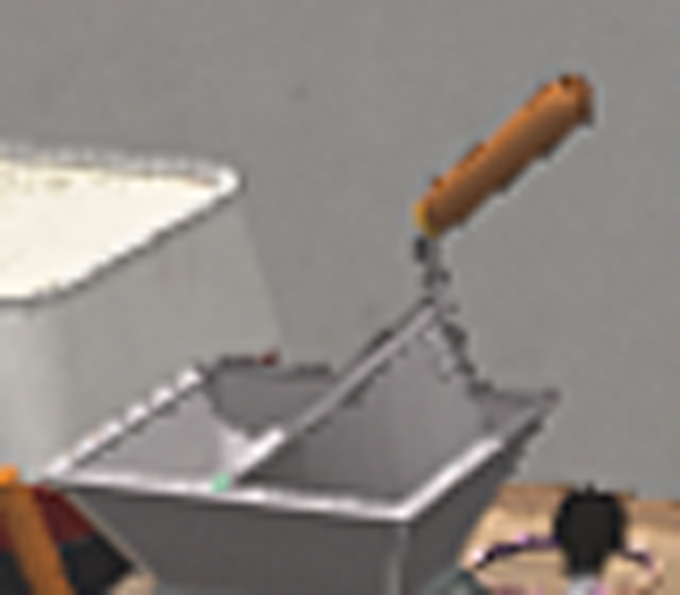

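```bash
python3 -c "
from h import *
go((.475,-.0165,.48),-177.3)
go((.475,-.0165,.399),-177.3)"
```

```text
at [ 0.6196 -0.0092  0.4949] [-9.0030e+01 -1.1000e-01 -1.7732e+02] clock 27.1 -> row [144.8  15.1   0.6] -0.0004
at [ 0.6196 -0.0092  0.4949] [-9.0030e+01 -1.1000e-01 -1.7732e+02] clock 27.1 -> row [144.6  96.1   0.6] -0.0004
```

```bash
python3 -m jog '[[[0.3,20,0,0,0],[0.3,60,0,0,0],[0.3,105,5,0,0],[0.3,135,15,0,0],[0.3,145,35,0,0],[0.3,145,65,0,0],[0.3,145,90,0,0],[0.3,145,96,0,0],[0.3,145,96,0,0]]]' 20
python3 -c "
from h import *
c=r.camera('side');cv2.imwrite('pics/s22.png',cv2.resize(c['color'][100:270,280:500],None,fx=3.5,fy=3.5))
c=r.camera('wrist');save(c,'w22')"
```

```text
clock: 28.0
tool_pos: [0.4745, -0.0159, 0.399]
tcp_rot: [-90.1, -0.2, -177.3]
contact_force: [0.2, -0.0, 0.8]
finger_gap: 0.0558
```

View pics/s22.png

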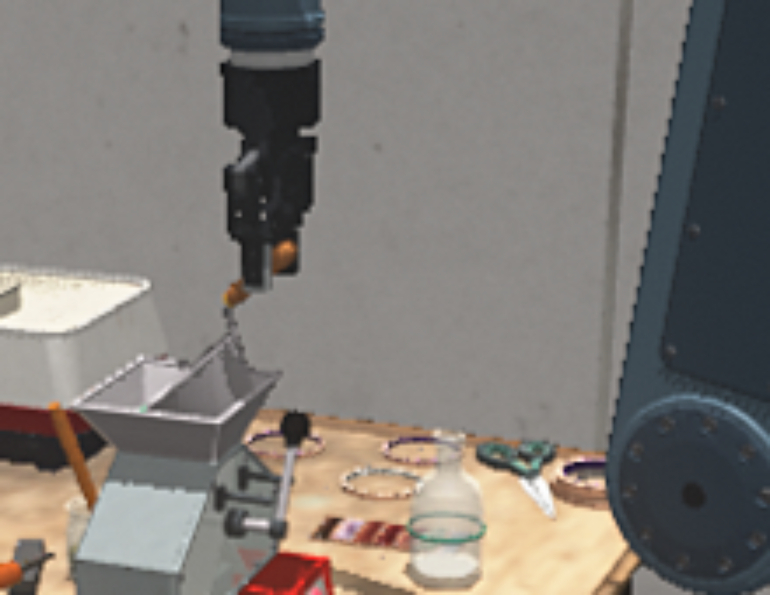

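View pics/w22.png

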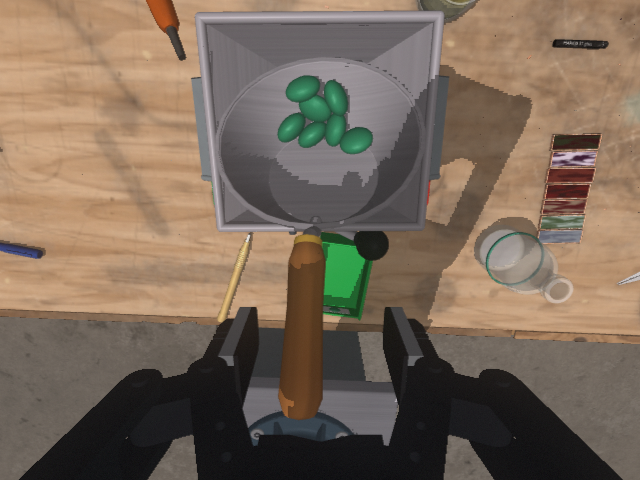

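```bash
python3 -m jog '[[[0.3,0,0,-4,0],[-1,0,0,-4,0],[-1,0,0,-4,0],[-1,0,0,-4,0],[-1,0,0,-4,0],[-1,0,0,-4,0],[-1,0,0,-4,0]]]' 40; python3 -m jog '[[[-1,-5,-6,1,0],[-1,-11,-13,2,0],[-1,-18,-21,3,0],[-1,-26,-29,4,0],[-1,-35,-36,4,0],[-1,-44,-42,4,0],[-1,-54,-46,4,0]]]' 22
python3 -c "
from h import *
c=r.camera('side');cv2.imwrite('pics/s23.png',cv2.resize(c['color'][100:270,280:500],None,fx=3.5,fy=3.5))
c=r.camera('wrist');save(c,'w23')"
```

```text
clock: 28.8
tool_pos: [0.4749, -0.0121, 0.4005]
tcp_rot: [-90.0, 0.0, -177.3]
contact_force: [-1.1, -0.6, 3.5]
finger_gap: 0.0154
clock: 29.5
tool_pos: [0.5295, -0.0136, 0.4471]
tcp_rot: [-90.0, -0.0, -177.3]
contact_force: [-6.5, -0.7, 2.7]
finger_gap: 0.015
```

View pics/s23.png

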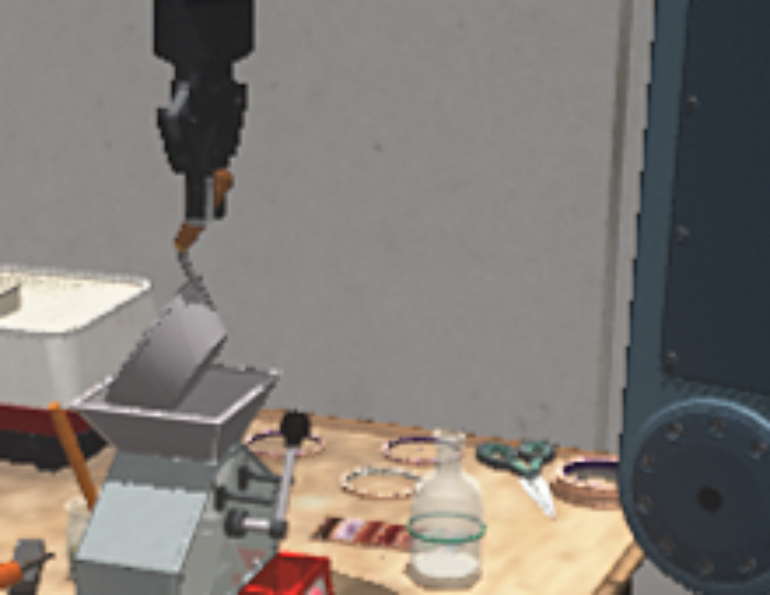

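View pics/w23.png

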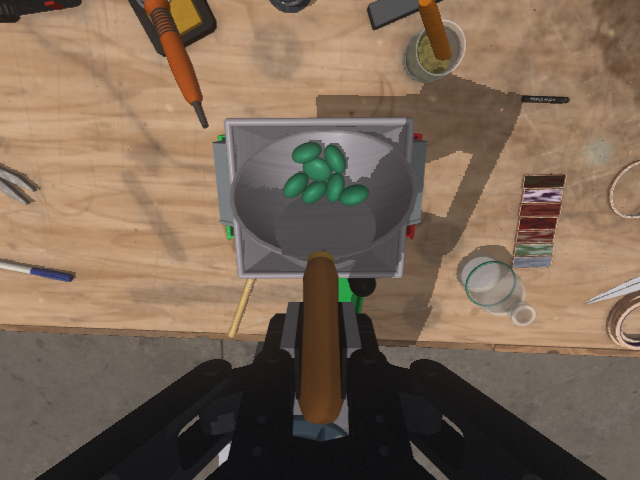

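```bash
python3 -m jog '[[[-1,-8,-3,0,0],[-1,-17,-6,0,0],[-1,-26,-9,0,0],[-1,-35,-11,0,0],[-1,-44,-12,0,0],[-1,-52,-13,0,0]]]' 22
python3 -c "
from h import *
c=r.camera('side');cv2.imwrite('pics/s24.png',cv2.resize(c['color'][100:270,280:500],None,fx=3.5,fy=3.5))
c=r.camera('wrist');save(c,'w24')"
```

```text
clock: 30.2
tool_pos: [0.5817, -0.011, 0.4591]
tcp_rot: [-90.0, -0.0, -177.3]
contact_force: [-1.3, -1.9, -0.2]
finger_gap: 0.0149
```

View pics/s24.png

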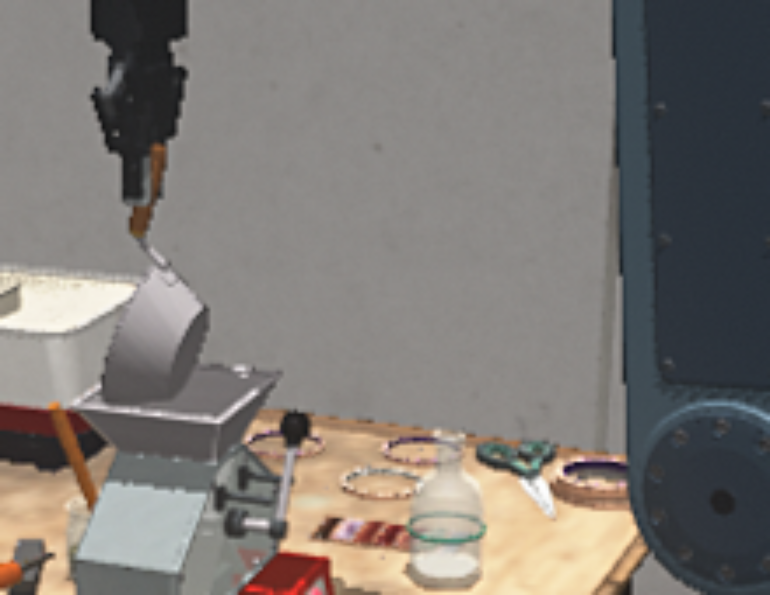

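View pics/w24.png

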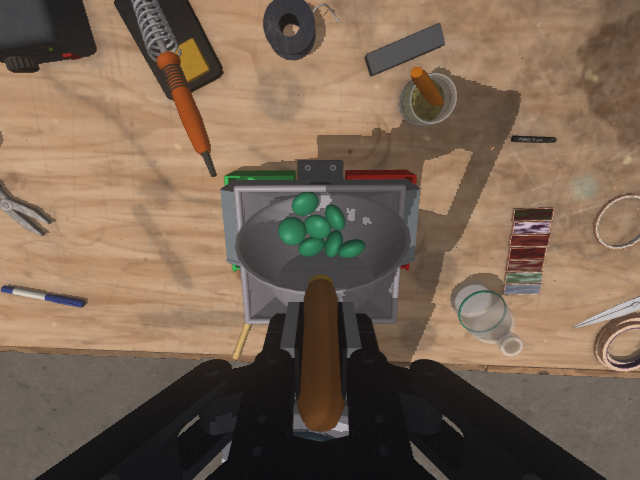

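```bash
python3 -m jog '[[[-1,-8,-2,0,0],[-1,-16,-3,0,0],[-1,-24,-3,0,0],[-1,-30,-3,0,0]]]' 22
python3 -c "
from h import *
c=r.camera('side');cv2.imwrite('pics/s25.png',cv2.resize(c['color'][100:270,280:500],None,fx=3.5,fy=3.5))
c=r.camera('wrist');save(c,'w25')"
```

```text
clock: 30.7
tool_pos: [0.6116, -0.0096, 0.4623]
tcp_rot: [-90.0, 0.0, -177.3]
contact_force: [-2.4, -1.1, -0.2]
finger_gap: 0.015
```

View pics/s25.png

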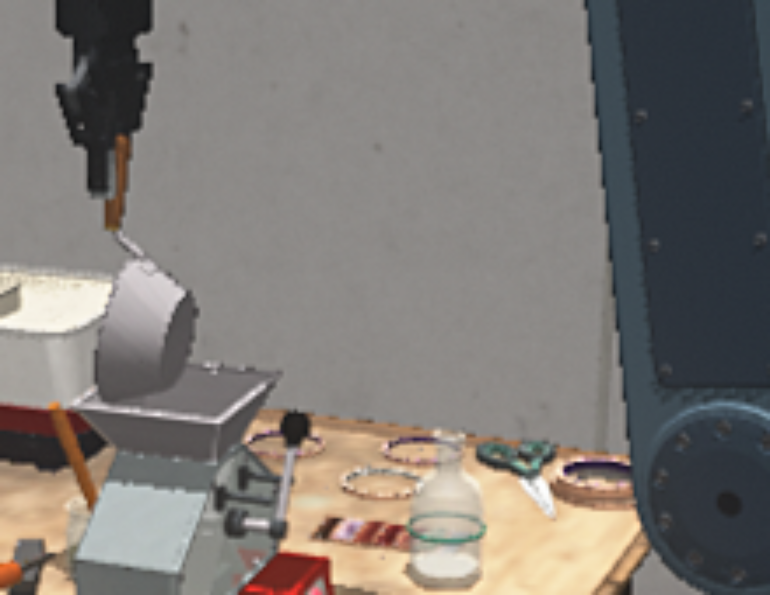

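View pics/w25.png

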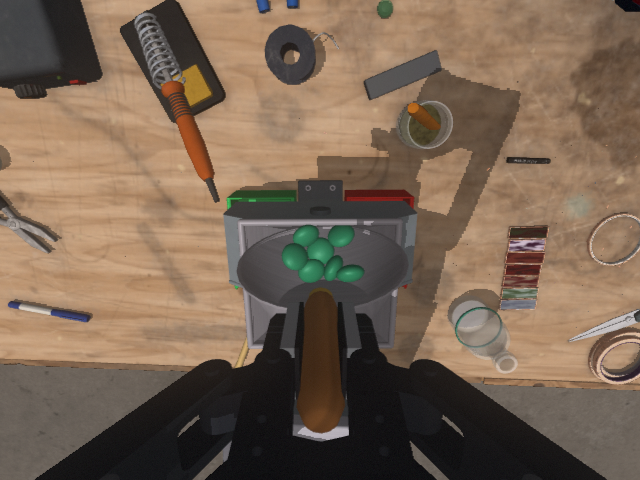

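```bash
python3 -m jog '[[[-1,-7,0,0,0],[-1,-14,0,0,0],[-1,-20,1,0,0]]]' 22
python3 -c "
from h import *
c=r.camera('side');cv2.imwrite('pics/s26.png',cv2.resize(c['color'][100:270,280:500],None,fx=3.5,fy=3.5))
c=r.camera('wrist');save(c,'w26'); print(r.get_state()['finger_gap'])"
```

```text
clock: 31.1
tool_pos: [0.6314, -0.0087, 0.4613]
tcp_rot: [-90.0, 0.0, -177.3]
contact_force: [-2.9, 0.3, 1.5]
finger_gap: 0.0152
0.0151894922973393
```

View pics/s26.png

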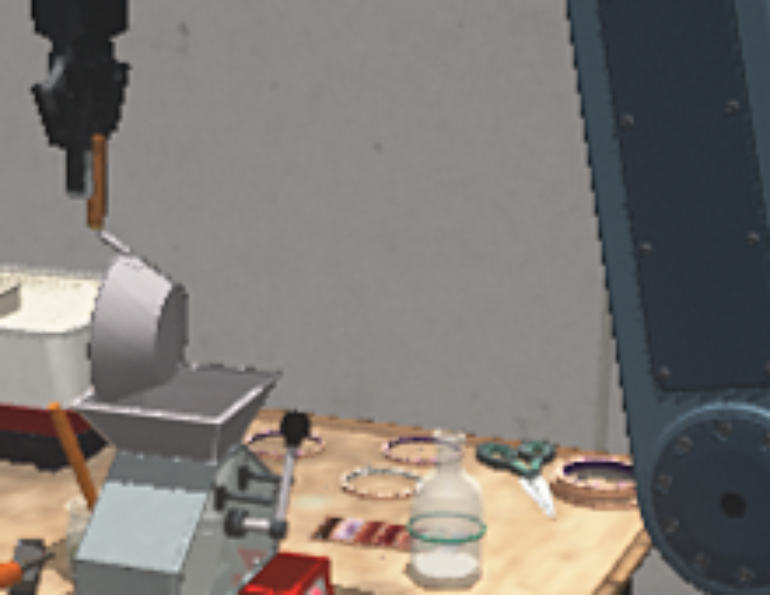

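View pics/w26.png

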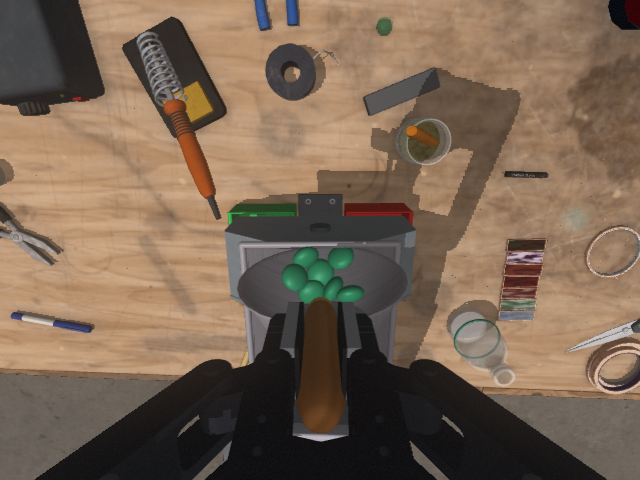

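```bash
python3 -m jog '[[[-1,0,0,0,0],[-1,0,0,0,0],[-1,35,-3,0,0],[-1,35,-3,0,0],[-1,35,-3,0,0]]]' 120
python3 -c "
from h import *
c=r.camera('side');cv2.imwrite('pics/s27.png',cv2.resize(c['color'][100:270,280:500],None,fx=3.5,fy=3.5))
c=r.camera('wrist');save(c,'w27'); print(r.get_state()['finger_gap'])"
```

```text
clock: 31.7
tool_pos: [0.596, -0.0103, 0.4651]
tcp_rot: [-90.0, 0.2, -177.3]
contact_force: [1.0, -0.0, -0.9]
finger_gap: 0.0134
0.013190622919424527
```

View pics/s27.png

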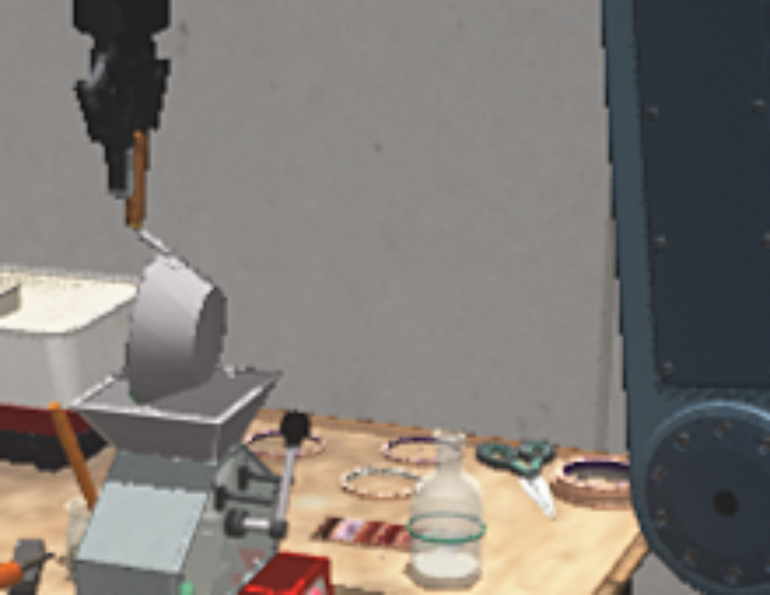

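View pics/w27.png

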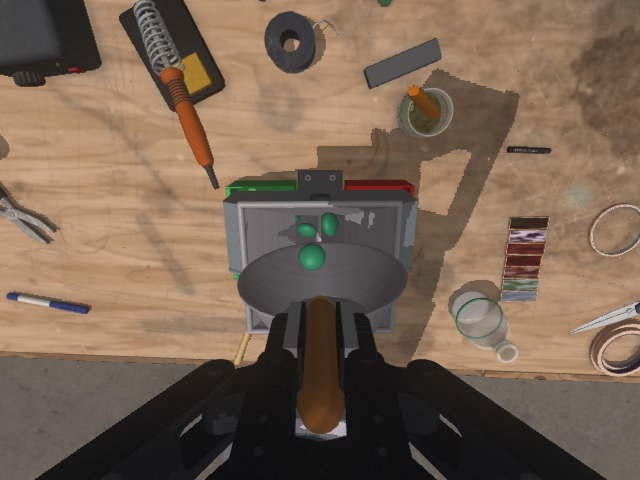

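```bash
python3 -m jog '[[[-1,-4,0,0,0],[-1,-10,0,0,0],[-1,-17,0,0,0],[-1,-20,0,0,0],[-1,12,0,0,0],[-1,12,0,0,0],[-1,12,0,0,0]]]' 120
python3 -c "
from h import *
c=r.camera('side');cv2.imwrite('pics/s28.png',cv2.resize(c['color'][100:270,280:500],None,fx=3.5,fy=3.5))
c=r.camera('wrist');save(c,'w28'); print(r.get_state()['finger_gap'])"
```

```text
clock: 32.5
tool_pos: [0.584, -0.0109, 0.4645]
tcp_rot: [-90.0, 0.0, -177.3]
contact_force: [0.3, 1.0, -0.4]
finger_gap: 0.0134
0.01319009846424178
```

View pics/w28.png

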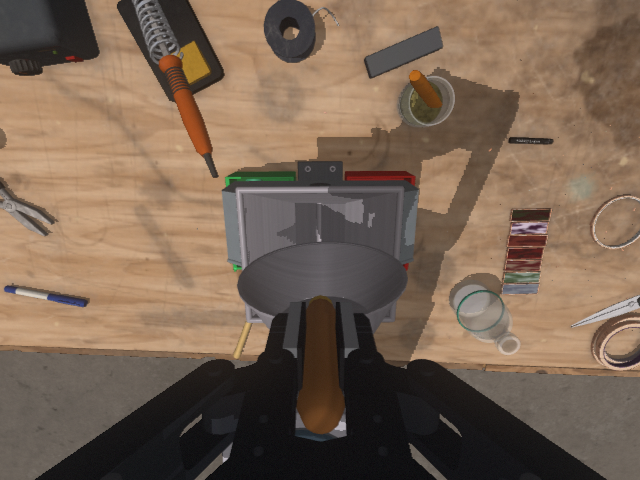

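```bash
python3 -c "
from h import *
go((.600,.23,.53),-180)
go((.600,.23,.262),-180)"
```

```text
at [ 0.5845 -0.0109  0.4646] [-8.9990e+01  7.0000e-02 -1.7732e+02] clock 32.6 -> row [ -26.9  -65.4 -239.9] 0.0468
at [ 0.5845 -0.0109  0.4646] [-8.9990e+01  7.0000e-02 -1.7732e+02] clock 32.6 -> row [ -26.5  202.6 -240. ] 0.0468
```

View pics/s28.png

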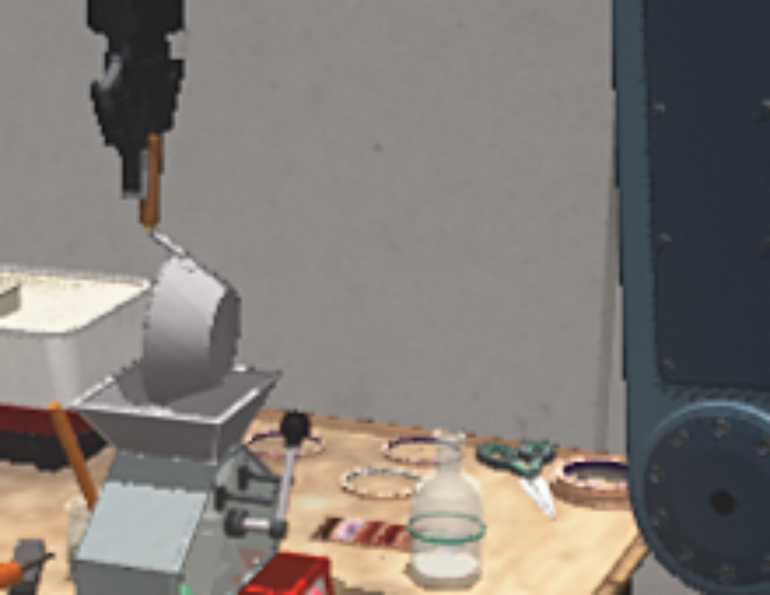

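```bash
python3 -m jog '[[[-1,0,-15,0,0],[-1,0,-40,0,0],[-1,-3,-62,-15,0],[-1,-8,-66,-45,0.01],[-1,-13,-66,-80,0.02],[-1,-18,-66,-120,0.03],[-1,-22,-66,-160,0.04],[-1,-25,-60,-195,0.047],[-1,-27,-40,-222,0.047],[-1,-27,-10,-235,0.047],[-1,-27,30,-240,0.047],[-1,-27,70,-240,0.047],[-1,-27,110,-240,0.047],[-1,-27,145,-240,0.047],[-1,-27,175,-240,0.047],[-1,-27,195,-240,0.047],[-1,-27,202,-240,0.047],[-1,-27,202,-240,0.047]]]' 120
python3 -c "
from h import *
c=r.camera('side');cv2.imwrite('pics/s29.png',cv2.resize(c['color'][170:370,210:430],None,fx=3,fy=3))
c=r.camera('wrist');save(c,'w29'); print(r.get_state()['finger_gap'])"
```

```text
clock: 34.4
tool_pos: [0.5999, 0.2302, 0.262]
tcp_rot: [-90.0, -0.1, 180.0]
contact_force: [-0.6, -0.3, -1.6]
finger_gap: 0.0134
0.013256514662912926
```

View pics/s29.png

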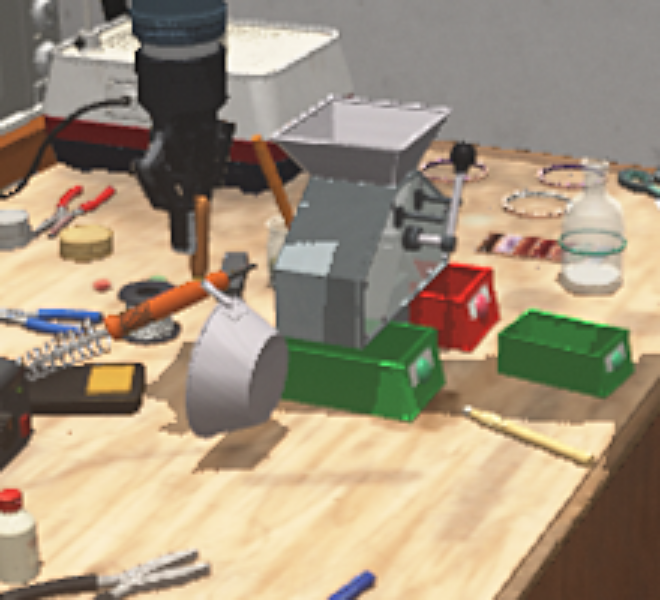

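View pics/w29.png

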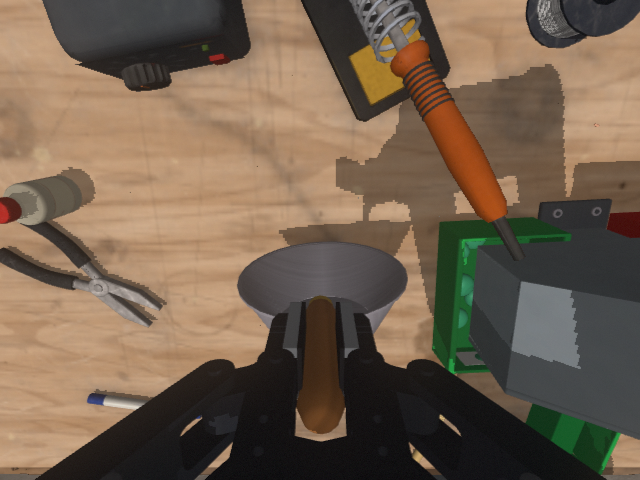

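```bash
python3 -m jog '[[[-1,0,8,0,0],[-1,0,16,0,0],[-1,4,19,0,0],[-1,10,19,0,0],[-1,16,20,0,0],[-1,24,21,0,0],[-1,34,23,0,0],[-1,45,26,0,0],[-1,56,29,0,0]]]' 22
python3 -c "
from h import *
c=r.camera('side');cv2.imwrite('pics/s30.png',cv2.resize(c['color'][170:370,210:430],None,fx=3,fy=3))
print(r.get_state()['finger_gap'])"
```

```text
clock: 35.4
tool_pos: [0.5475, 0.2308, 0.2398]
tcp_rot: [-90.1, 0.9, 180.0]
contact_force: [1.9, -1.1, 31.4]
finger_gap: 0.0133
0.01325807537144518
```

View pics/s30.png

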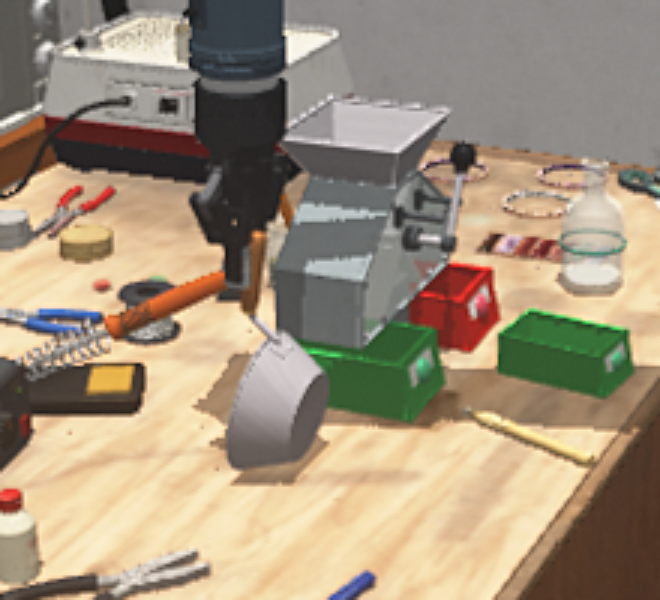

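```bash
python3 -m jog '[[[-1,8,2,0,0],[-1,16,4,0,0],[-1,24,6,0,0],[-1,32,8,0,0]]]' 20
python3 -c "
from h import *
c=r.camera('side');cv2.imwrite('pics/s31.png',cv2.resize(c['color'][170:370,210:430],None,fx=3,fy=3))
print(r.get_state()['finger_gap'])"
```

```text
clock: 35.85
tool_pos: [0.5167, 0.2312, 0.2351]
tcp_rot: [-90.2, 1.1, -180.0]
contact_force: [-5.4, -2.6, 40.2]
finger_gap: 0.0134
0.013185119253887526
```

View pics/s31.png

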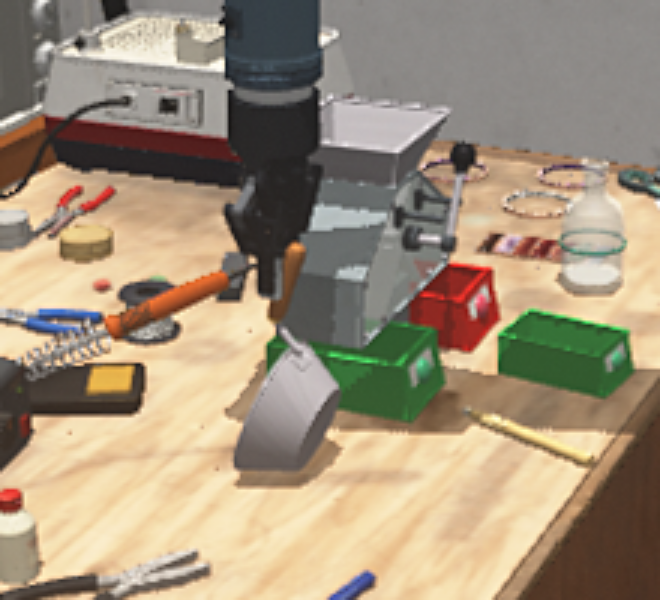

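```bash
python3 -m jog '[[[-1,8,0,0,0],[-1,16,0,0,0],[-1,24,0,0,0],[-1,34,2,0,0],[-1,44,4,0,0],[-1,54,6,0,0],[-1,62,8,0,0]]]' 20
python3 -c "
from h import *
c=r.camera('side');cv2.imwrite('pics/s32.png',cv2.resize(c['color'][170:370,210:430],None,fx=3,fy=3))
print(r.get_state()['finger_gap'])"
```

```text
clock: 36.6
tool_pos: [0.4519, 0.2311, 0.2223]
tcp_rot: [-90.2, 0.6, -180.0]
contact_force: [-3.0, 0.6, 20.8]
finger_gap: 0.0131
0.01332034103234437
```

View pics/s32.png

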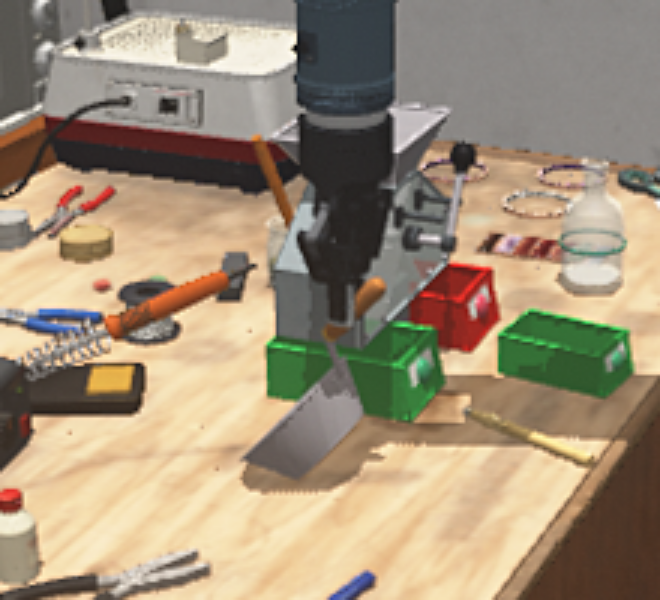

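```bash
python3 -m jog '[[[-1,10,5,0,0],[-1,20,11,0,0],[-1,31,19,0,0],[-1,41,27,0,0],[-1,49,34,0,0],[-1,57,41,0,0],[-1,64,48,0,0],[-1,71,56,0,0],[-1,77,65,0,0],[-1,83,74,0,0]]]' 20
python3 -c "
from h import *
c=r.camera('side');cv2.imwrite('pics/s33.png',cv2.resize(c['color'][170:370,210:430],None,fx=3,fy=3))
print(r.get_state()['finger_gap'])"
```

```text
clock: 37.65
tool_pos: [0.3663, 0.2305, 0.1438]
tcp_rot: [-90.1, 0.1, -180.0]
contact_force: [-0.0, -2.9, 2.2]
finger_gap: 0.0132
0.013310463497732647
```

View pics/s33.png

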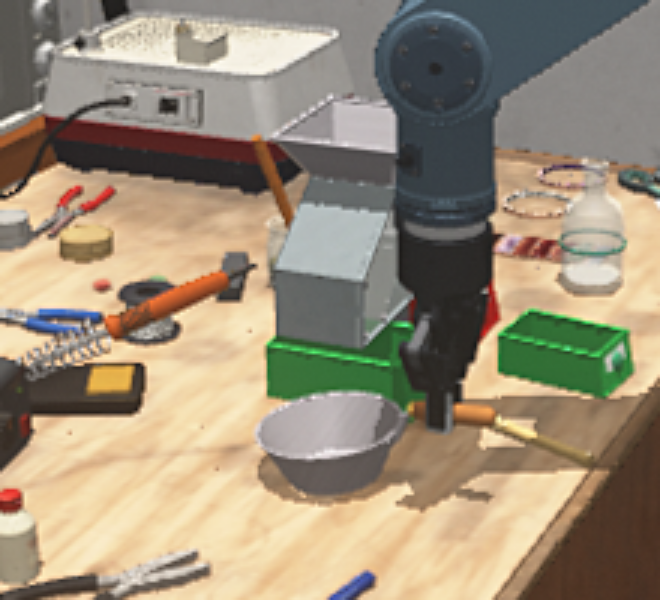

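```bash
python3 -m jog '[[[-1,3,5,0,0],[-1,6,10,0,0],[-1,8,15,0,0],[-1,9,19,0,0],[-1,9,19,0,0]]]' 20
python3 -c "
from h import *
c=r.camera('side');cv2.imwrite('pics/s34.png',cv2.resize(c['color'][170:370,210:430],None,fx=3,fy=3))
"
```

```text
clock: 38.2
tool_pos: [0.3568, 0.23, 0.1238]
tcp_rot: [-90.0, -0.1, 180.0]
contact_force: [-6.4, -3.4, 11.3]
finger_gap: 0.0134
```

View pics/s34.png

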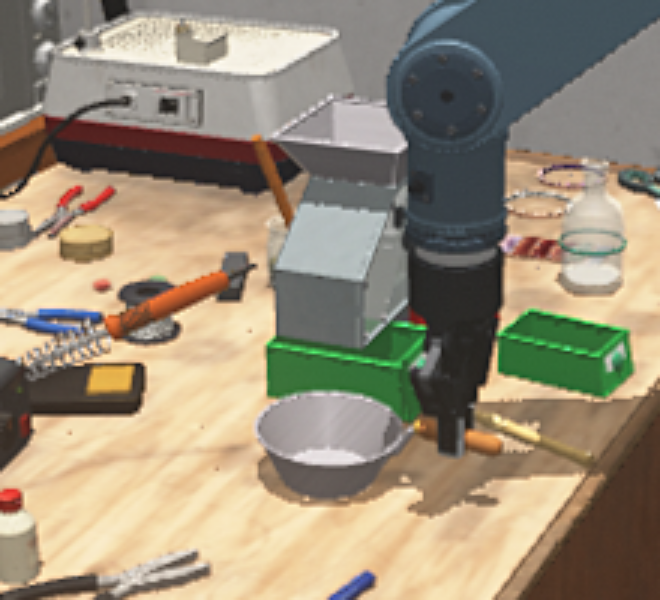

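```bash
python3 -m jog '[[[-0.5,0,0,0,0],[0.2,0,0,0,0],[0.7,0,0,0,0],[0.7,0,0,0,0],[0.7,0,0,0,0],[0.7,0,-20,0,0],[0.7,0,-60,0,0],[0.7,0,-110,0,0],[0.7,0,-160,0,0],[0.7,0,-200,0,0],[0.7,0,-230,0,0],[0.7,0,-230,0,0]]]'
python3 -c "
from h import *
c=r.camera('side');cv2.imwrite('pics/s35.png',cv2.resize(c['color'][170:370,210:430],None,fx=3,fy=3))
c=r.camera('wrist');save(c,'w35')
c=r.camera('top');cv2.imwrite('pics/t35.png',cv2.resize(c['color'][150:350,150:470],None,fx=2.4,fy=2.4))
"
```

```text
clock: 39.45
tool_pos: [0.3594, 0.2308, 0.3592]
tcp_rot: [-90.2, 0.5, 180.0]
contact_force: [0.6, -0.7, 0.1]
finger_gap: 0.0725
```

View pics/s35.png

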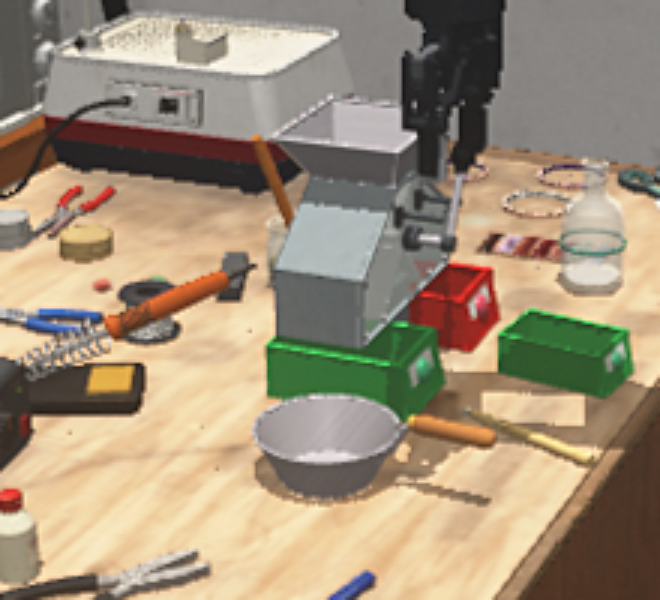

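View pics/w35.png

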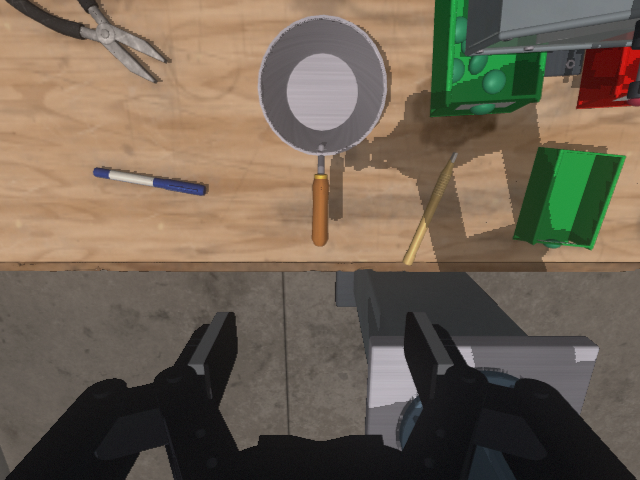

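View pics/t35.png

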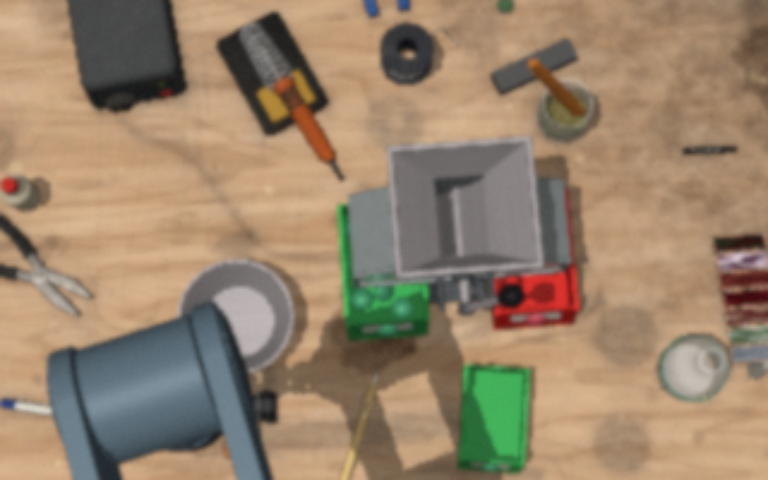

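```bash
python3 -m jog '[[[0.7,0,-30,10,0],[0.7,0,-60,50,0],[0.7,0,-60,100,0],[0.7,0,-60,125,0],[0.7,0,-60,125,0],[0.7,0,-60,125,0]]]'
python3 -c "
from h import *
c=r.camera('wrist');cv2.imwrite('pics/w36.png',c['color']);cv2.imwrite('pics/w36z.png',cv2.resize(c['color'][0:240,230:550],None,fx=2.4,fy=2.4,interpolation=cv2.INTER_CUBIC))
print(len(r.spot_point('pebble_1',c)),[ (np.round(q['position']).tolist(),round(q['confidence'],2)) for q in r.spot_point('pebble_1',c)])
"
```

```text
clock: 40.2
tool_pos: [0.3574, 0.1049, 0.4128]
tcp_rot: [-90.0, -0.2, 179.9]
contact_force: [0.1, 0.2, 0.3]
finger_gap: 0.0726
2 [([330.0, 73.0], 0.57), ([330.0, 39.0], 0.46)]
```

View pics/w36z.png

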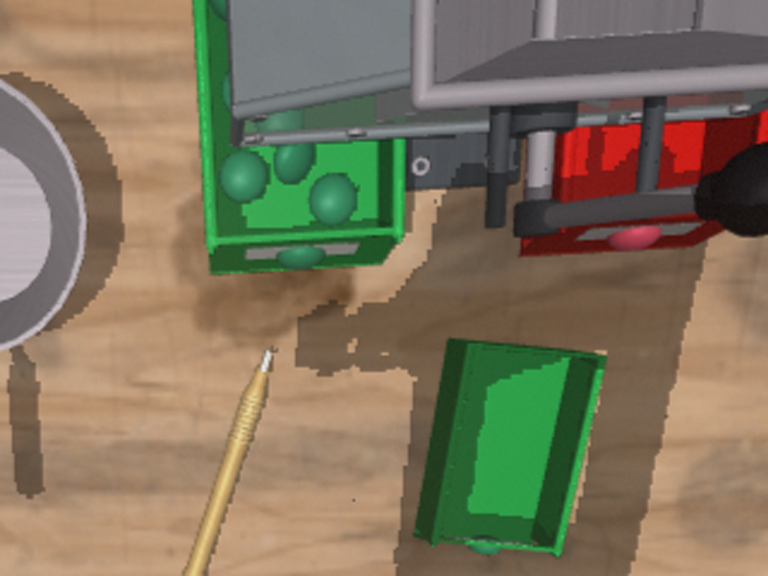

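```bash
python3 -m jog '[[[0.7,-20,-30,0,0],[0.7,-60,-60,-10,0],[0.7,-100,-60,-25,0],[0.7,-140,-60,-40,0],[0.7,-160,-60,-40,0],[0.7,-160,-60,-40,0]]]'
python3 -c "
from h import *
c=r.camera('wrist');cv2.imwrite('pics/w37.png',c['color']);cv2.imwrite('pics/w37z.png',cv2.resize(c['color'][130:350,320:600],None,fx=2.6,fy=2.6,interpolation=cv2.INTER_CUBIC))
"
```

```text
clock: 40.95
tool_pos: [0.5192, 0.1465, 0.4721]
tcp_rot: [-90.0, -0.2, -179.9]
contact_force: [0.4, -0.8, -0.2]
finger_gap: 0.0727
```

View pics/w37.png

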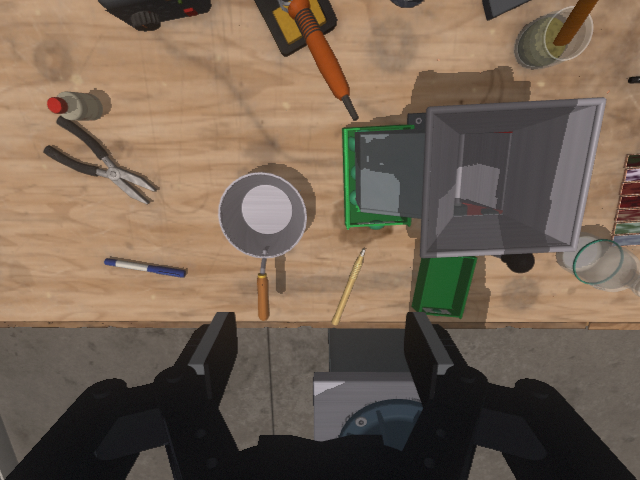

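View pics/w37z.png

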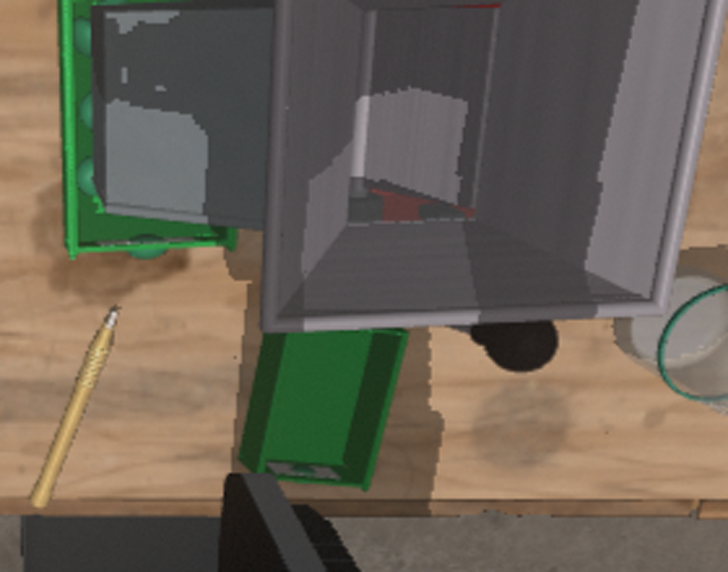

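```bash
python3 -m jog '[[[0.7,40,0,10,0],[0.7,90,0,30,0],[0.7,140,30,60,0],[0.7,185,80,80,0],[0.7,195,130,85,0],[0.7,195,180,85,0],[0.7,195,210,85,0],[0.7,195,220,85,0],[0.7,195,220,85,0]]]'
python3 -c "
from h import *
c=r.camera('wrist');cv2.imwrite('pics/w38.png',c['color'])
s=r.camera('side');cv2.imwrite('pics/s38z.png',cv2.resize(s['color'][200:320,290:400],None,fx=5,fy=5,interpolation=cv2.INTER_CUBIC))
"
```

```text
clock: 41.9
tool_pos: [0.3194, 0.0609, 0.2511]
tcp_rot: [-90.1, -0.4, -180.0]
contact_force: [-0.5, -0.0, 0.5]
finger_gap: 0.0725
```

View pics/w38.png

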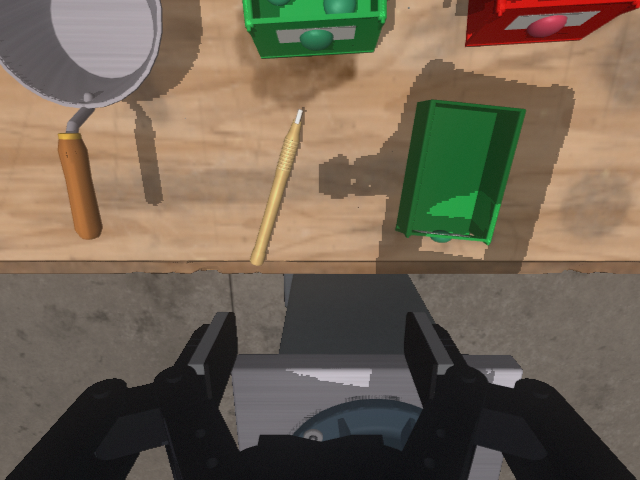

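View pics/s38z.png

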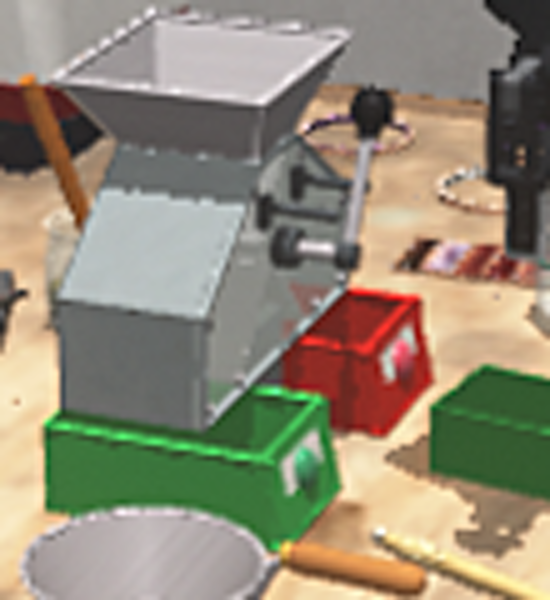

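```bash
python3 -m jog '[[[0.7,0,-20,-5,0],[0.7,-10,-40,-5,0],[0.7,-30,-40,-5,0],[0.7,-45,-40,-5,0],[0.7,-45,-40,-5,0]]]'
python3 -c "
from h import *
c=r.camera('wrist');cv2.imwrite('pics/w39.png',cv2.resize(c['color'][0:200,180:500],None,fx=2.4,fy=2.4,interpolation=cv2.INTER_CUBIC))
"
```

```text
clock: 42.5
tool_pos: [0.3698, 0.0652, 0.2968]
tcp_rot: [-90.0, 0.3, -180.0]
contact_force: [-0.4, -0.3, -1.0]
finger_gap: 0.0726
```

View pics/w39.png

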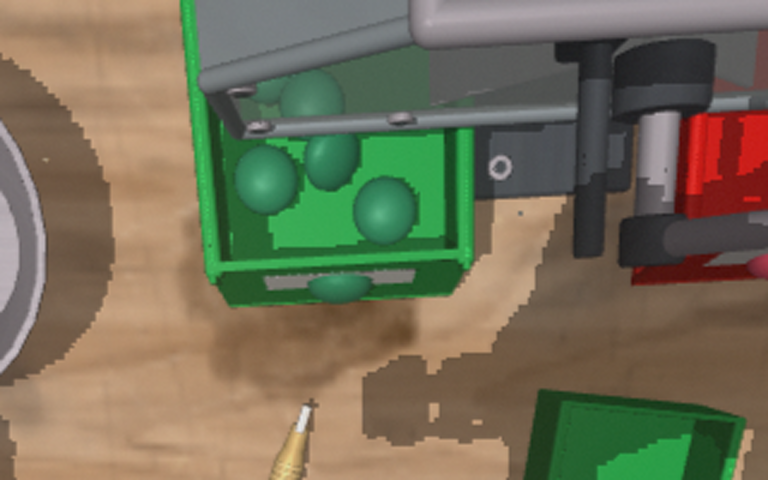

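```bash
python3 -m jog '[[[0.7,0,-45,0,0],[0.7,-20,-85,30,0],[0.7,-60,-85,75,0],[0.7,-80,-85,120,0],[0.7,-80,-85,145,0],[0.7,-80,-85,145,0]]]'
python3 -c "
from h import *
c=r.camera('wrist');cv2.imwrite('pics/w40.png',c['color'])
"
```

```text
clock: 43.15
tool_pos: [0.4477, -0.0831, 0.38]
tcp_rot: [-89.9, 0.0, 179.8]
contact_force: [-0.1, 1.1, -0.4]
finger_gap: 0.073
```

View pics/w40.png

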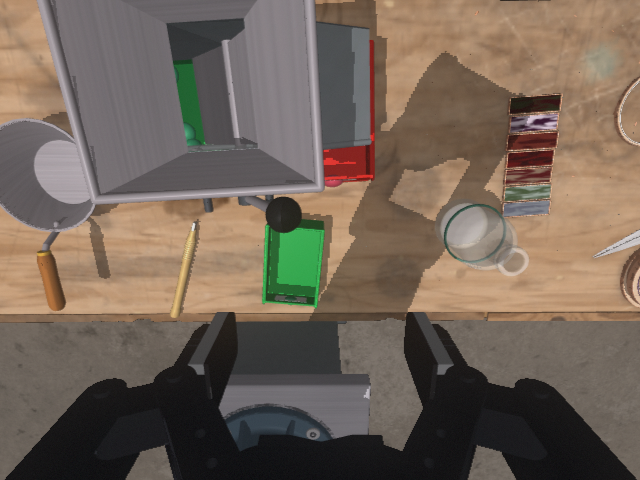

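```bash
python3 -m jog '[[[0.7,-10,-5,30,0],[0.7,-30,-10,65,0],[0.7,-40,-10,80,0],[0.7,-40,-10,80,0]]]'
python3 -c "
from h import *
c=r.camera('wrist');cv2.imwrite('pics/w41.png',cv2.resize(c['color'][0:260,0:350],None,fx=2.25,fy=2.25,interpolation=cv2.INTER_CUBIC))
"
```

```text
clock: 43.6
tool_pos: [0.4878, -0.1601, 0.3898]
tcp_rot: [-90.0, 0.0, 179.9]
contact_force: [0.1, 0.9, 0.2]
finger_gap: 0.0728
```

View pics/w41.png

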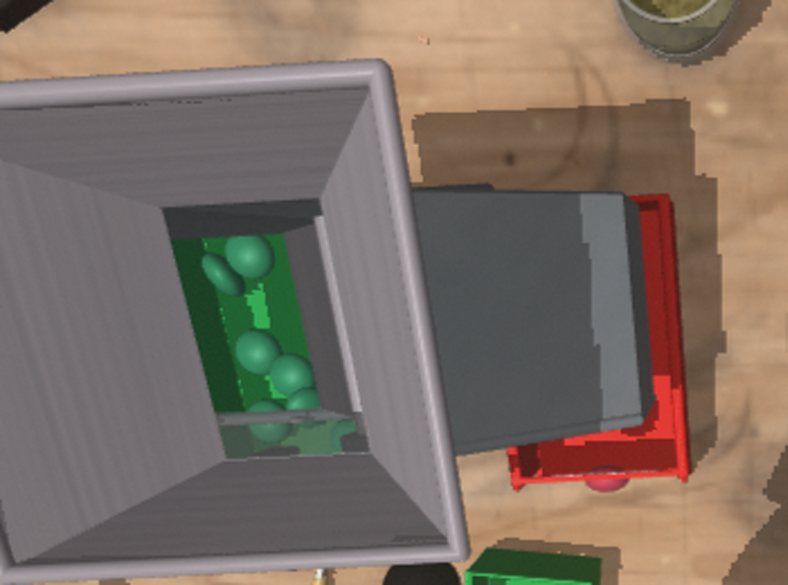

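```bash
python3 -c "
from h import *
print(r.get_state()['clock']); print(r.job_done())"
```

```text
43.65
the job is handed in; nothing more can be done
None
```

I finished the job and handed it in at 43.65 s. By my last pictures every end condition is met, but no verdict came back.

- **Lever:** I pushed the knob fully over to the right, about 0.5 rad by the camera. The pictures after the pour show it still there.
- **Pour:** The jog only turns the tool about its vertical axis. So I tipped the cup in a light grip by pressing it against the hopper's near edge and then its far wall. The cup reached about 85°, and a short backward pull emptied it into the hopper.
- **Setting down:** I rolled the cup back upright against the bench and let go.

**Slip along the way:** On the first tilt the handle slipped out of the fingers. The cup dropped back into the hopper mouth with all seven pebbles still in it, so I gripped it again nearer the end of the handle.

**Last checks:**
- **Pebbles:** The view through the throat showed seven pebbles in the green bin. The hopper was empty, and no pebbles showed in the red bin.
- **Cup:** It stands empty and upright on the bench, judged by eye from the pictures.
- **Bystanders:** The glass bottle, oil bottle and solder reel look unmoved. I did not measure their positions again.
- **Gripper:** It was clear of everything at hand-in.

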